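# Set the pulley to its mark, brake it and hang the tag

### The job

Turn the pulley until the red mark on its rim faces the fixed red pointer, then push the orange brake block fully home against the rim without losing the setting. After that take the tag out of its rack and hang it by its eye on the hook, with the yellow marked face pointing outward (the way the hook points, away from its post), and let go of it. Leave the other things on the bench where they are.

Things in the scene. Friction and masses are not known exactly. Their poses are not given: they have to be found in the camera images.
- pulley (a joint): Aluminium pulley, 200 mm across, on an upright spindle. Angle in rad, growing anticlockwise seen from above; 0 and 2 pi both bring its red mark to the pointer. Turns freely past a full turn either way, stiffly (about 0.12 N m), and stays where it is left. It can be pushed round with closed fingers let down between the spokes.
- hub (a point): Centre of the pulley, on its axis, 65 mm above the bench; x axis points to the pointer. Hub radius 24 mm, rim from radius 86 to 100 mm, 35 to 65 mm above the bench. Three spokes 14 mm wide, tops 58 mm above the bench, at 60, 180 and 300 degrees from the mark; the windows between them are open down to a fixed plate (top at 12 mm; at 33 mm within 34 mm of the axis).
- pulley_mark (a point): The red line across the pulley's rim: middle of the rim's top face, 93 mm from the spindle axis, 65 mm above the bench.
- pointer_aim (a point): The place on the rim straight in front of the fixed red pointer's tip, 93 mm from the spindle axis, 65 mm above the bench: the mark belongs here. The pointer, a red post 66 mm high, stands just outside the rim.
- brake (a joint): Orange brake block with a rubber pad, 50 mm wide, 36 mm long, top 74 mm above the bench, in a straight guide beside the pulley. Value in m: 0 = fully back, 0.04 = fully home, pad on the rim (a stop). Slides straight towards the spindle with about 3 N of friction and stays where left.
- brake_back (a point): Centre of the brake block's flat rear face (turned away from the pulley; 50 mm wide, 14 to 74 mm above the bench), at 49 mm height. y axis: the way the block slides home; x: across the block. With the block fully back, the plate (top at 12 mm) and two low guide strips (tops at 26 mm, 27 to 35 mm either side of the middle) go on 27 mm behind it.
- tag_eye (a point): Centre of the eye of the tag, an upright grey plate 172 mm tall, 70 wide, 8 thick, 0.14 kg; marked face yellow with black bars, back plain grey. From the foot up: panel 80 mm, eye 42 mm high by 36 wide (centre 101 mm up), cross bar 14 mm, neck 36 wide by 36 high. x axis: out of the marked face; y: along the width; z: towards the neck. It starts standing in the rack.
- tag_grip (a point): Centre of the tag's neck, the place to grip: 53 mm above the eye's centre along the tag's z, 18 mm below its top edge; pinch it across the 8 mm thickness. Same axes as the eye.
- tag: The tag plate itself (see tag_eye); origin: centre of its foot edge, same axes.
- rack: Fixed black rack, 50 x 100 x 40 mm high, holding the tag upright in a slot 11 mm wide, 74 mm long, 32 mm deep (slot floor 8 mm above the bench). Origin: centre of the underside; x axis across the slot.
- hook_tip (a point): End of the hook on the fixed green stand, 194 mm above the bench (metal up to 199 mm). x axis: outward along the arm, from post to tip; z up. The arm is a level flat steel bar 16 mm wide, 10 mm thick, its top 185 mm above the bench, running 95 mm out from the post; the last 10 mm turn up. Nothing of the stand is higher than arm and tip.
- hook_root (a point): Where the hook arm leaves the post, on the arm's axis, 180 mm above the bench, 90 mm behind the tip. The post stands straight below (12 mm back to 4 mm ahead, 30 mm wide) on a foot 100 x 100 x 15 mm.
- screwdriver: Bystander: screwdriver, 190 mm, lying near the robot on the right; origin: on its underside, its length along x.
- wrench: Bystander: steel wrench, 180 mm, lying flat beyond the hook stand; origin: on its underside, its length along x.
- hammer: Bystander: hammer, 260 mm, lying on the right; origin: on its underside, its length along x.
- bottle: Bystander: blue bottle, 180 mm tall, 66 mm across, standing far left; origin: about the middle of its underside.
- can: Bystander: metal can, 100 mm tall, 66 mm across, standing near left; origin: about the middle of its underside.
- brush: Bystander: brush, 180 mm, lying near the robot on the left; origin: on its underside, its length along x.
- carton: Bystander: cardboard box 120 x 90 x 60 mm, beyond the pulley; origin: about the middle of its underside.
- bearing: Bystander: steel ring, 80 mm across, 18 mm high, beyond the pulley; origin: about the middle of its underside.
Mind the look-alikes: they are no part of the job. Of the things that look like the part that bears hook_tip, the larger one is meant.

How it is judged:
By the outcome, as a careful person would: the job done as asked, in the order asked, and still so for the second after the job is handed in, with the robot touching nothing.
It also fails if it takes over 72 s, if anything falls off the work surface, if the arm or the gripper's body presses on something with over 40 N, if the wrist force passes 120 N, or if a joint passes its speed limit or range.

### The arm

A 6-joint arm with a two-finger parallel gripper is mounted at the origin on the work surface. World frame = base frame: x ahead of the robot, y to its left, z up, the work surface at z = 0. Lengths are in m, angles in rad, forces in N, time in s.
With the tool pointing down it reaches from about 0.25 to 0.775 m from the base axis. Payload 8.9 kg.
Tool frame: the origin (TCP) lies midway between the tips of the shut fingers; the grasp point (between the pads) lies 19 mm behind it (arm.hold_point_z is the distance from the TCP to the grasp point, in m); x points along the fingers, z is the direction in which the jaws open and shut, and the axes are right-handed (so a half turn about x gives the same grasp; the last joint's range is limited). The gripper opens to 85 mm and grips with 20 to 120 N. Pads are 22 mm wide; open, the fingers measure 114 mm over their backs; the gripper's body (76 mm by 85 mm) begins 54 mm behind the grasp point. The pads swing forward as they close: fully open they stand 13 mm farther back than shut.
Start: joints at [1.181, 0.291, -0.153, 1.127, 0, 1.431], TCP at [0.13, 0.509, 0.197] pointing down, gripper open.
Joint ranges: [-2.52, 2.52], [-0.91, 1.74], [-1.3, 1.37], [-1.96, 2.02], [-1.52, 1.47], [-3.14, 3.14]. Speed limits (rad/s): [2.22, 2.22, 2.79, 3.14, 3.14, 3.14].

### API

Orientations are given as a 3x3 rotation matrix whose columns are the frame's x, y, z axes.
In Python, from rig import arm gives the robot as it stands.
- The arm moves only by the tool move_arm, never from a script. Its arguments are lists of equal length, an entry for each row: "translation": the shift along the tool's x, y, z in cm, a list of three; "rotation": the turn, a rotation vector about the tool's x, y, z in rad, a list of three; "claw": the finger opening in cm, from 0 to 8.54. In form: {"translation": [[dx, dy, dz], ...], "rotation": [[rx, ry, rz], ...], "claw": [claw, ...]}. A call has 1 to 12 rows; each row is the pose to reach, as a shift and turn from the pose commanded when the call began, along the tool's axes at that moment; what a row does not reach only later rows make up. A row lasts 1/12 s, in which the tool goes at most 41.7 mm and 7.16 degrees, less where a joint would pass 70% of its speed; a pose out of reach is approached as far as the arm can. A call with a gripper value outside its range is refused whole. The fingers move at their own pace and stop on an object; the grip force is fixed at half the most. Time passes only in rows, so rows that repeat a pose let the fingers close. It gives the time, the measured TCP pose, the force and the opening at its end, in the units of the state.
- arm.get_obs(): the state, without advancing time (a new reading comes with each control period).
- arm.snapshot(name): name is "scene" or "side" or "wrist"; returns (picture, depth): 480x640x3 uint8, blue, green, red; 480x640 float32, m along the optical axis (not along the pixel's ray), 0 where there is no reading.
- arm.get_calibration(name): a dict with "fovy" (degrees; the focal length in pixels is half the picture's height over the tangent of half this angle, whatever the lens; pixels are square), "cx", "cy" (the principal point, pixels), "rvec" (rotation vector, rad) and "tvec" (3), from world to camera coordinates, as OpenCV has them; the wrist camera has in their place "mount" (4x4, takes a point from camera to tool coordinates, whose origin is the TCP and whose axes are the tool frame's). Camera axes: x right, y down, z forward; pixel columns grow to the right and rows downward; lengths in m; the calibration is good to about 2 mm. A picture is of the moment at which its call begins: read the wrist's pose just before it. get_calibration takes no time and is no camera call.
- arm.close_job(): hands the job in, once; it reports no verdict.
Trained networks look in the newest picture that a camera, given by its name, has taken for a name from the list of things; names that differ only in an ending like _2 or _b are one class to them, and where a whole thing is asked for, a point or a joint stands for the part that bears it (a point fixed in the world has none). Each returns a list of dicts, best first, with "p" (0 to 1); they miss things now and then, are a little off and sometimes report something else, mostly with a low value. They report only what shows in the picture. A call takes as long as a camera call. They do not tell look-alikes from the thing itself.
- arm.look_for(camera, thing): "location" ([column, row] in pixels, amid what is visible of it).
- arm.outline_of(camera, thing): "pixels" (480x640 bool, what is visible of it) and "location" ([column, row] in pixels, amid what is visible of it).
- arm.mark_of(camera, thing): "location" ([column, row] in pixels: a listed point, or the origin of a listed thing).
The state is a dict: "time": time; "qpos": joint angles; "dq": joint speeds; "joint_torque": joint torques, N m; "tool_pos": TCP position; "orientation": TCP orientation; "wrist_force": force on the tool from outside, world axes, zero at the start; "torque": the same for the moment, N m; "opening": opening from 0.0 (shut) to 1.0 (fully open).
Only numpy, scipy, OpenCV 4.12 (cv2) and the standard library are available. Lean on these libraries where they do the work, as an engineer would, in place of code of your own. Each camera call takes 0.05 s, during which the arm holds its last target.

## Working session

There is one attempt and no reset: what is moved stays moved. The work goes in short steps, Python scripts to look and compute and a tool call to move; the robot and the scene stay as the last step left them, time stands still between calls to the robot, and variables do not carry over. Pictures are saved under pics/ and viewed, and the job is handed in when it is done.

Besides the shell and the picture viewer there is one more tool, called after "Request:" in YAML: its name, and indented under it one key for each argument. move_arm: Moves the arm, as the interface text tells. Its arguments: {"type":"object","properties":{"translation":{"type":"array","items":{"type":"array","items":{"type":"number"}}},"rotation":{"type":"array","items":{"type":"array","items":{"type":"number"}}},"claw":{"type":"array","items":{"type":"number"}}},"required":["translation","rotation","claw"]}

```bash
ls; mkdir -p pics
cat > h.py <<'E'
import numpy as np, cv2
from rig import arm
def cal(n):
    c=arm.get_calibration(n); f=240/np.tan(np.radians(c['fovy'])/2)
    K=np.array([[f,0,c['cx']],[0,f,c['cy']],[0,0,1]])
    if 'mount' in c:
        o=arm.get_obs(); T=np.eye(4); T[:3,:3]=np.array(o['orientation']); T[:3,3]=o['tool_pos']
        W=T@np.array(c['mount'])   # cam->world
    else:
        R,_=cv2.Rodrigues(np.array(c['rvec'],float)); W=np.eye(4); W[:3,:3]=R.T; W[:3,3]=-R.T@np.array(c['tvec'],float).ravel()
    return K,W
def ray(K,W,px):
    d=W[:3,:3]@np.linalg.inv(K)@np.array([px[0],px[1],1.0]); return W[:3,3],d
def atz(K,W,px,z):
    o,d=ray(K,W,px); return o+d*(z-o[2])/d[2]
def dep(K,W,px,D):
    o,d=ray(K,W,px); u,v=int(round(px[0])),int(round(px[1])); return o+d*D[v,u]
def proj(K,W,P):
    p=W[:3,:3].T@(np.array(P)-W[:3,3]); q=K@p; return q[:2]/q[2]
def cloud(K,W,D):
    v,u=np.mgrid[0:480,0:640]; d=np.stack([u,v,np.ones_like(u)],-1)@np.linalg.inv(K).T
    return (d*D[...,None])@W[:3,:3].T+W[:3,3]
E
python3 - <<'E'
from h import *
o=arm.get_obs(); print(o)
for n in ('scene','side','wrist'):
    K,W=cal(n); im,D=arm.snapshot(n); cv2.imwrite(f'pics/{n}0.png',im); np.savez(f'{n}0.npz',im=im,D=D,K=K,W=W); print(n,arm.get_calibration(n),W[:3,3])
E
```

```text
pics
{'time': 0.0, 'qpos': array([ 1.18068940e+00,  2.91260624e-01, -1.54133751e-01,  1.12669764e+00,
       -2.24737793e-05,  1.43147011e+00]), 'dq': array([ 0.00163757,  0.00118155, -0.00201612,  0.00012402, -0.00035853,
        0.00044221]), 'joint_torque': array([-1.69945924e-03, -5.37142146e+01,  3.31373048e+01,  1.60488562e-02,
       -4.80808490e-05,  1.14810007e-06]), 'tool_pos': array([0.13011508, 0.50811917, 0.19643978]), 'orientation': array([[-4.71948413e-04, -9.68718941e-01,  2.48160009e-01],
       [-1.20688737e-03,  2.48160408e-01,  9.68718202e-01],
       [-9.99999160e-01,  1.57683838e-04, -1.28625356e-03]]), 'wrist_force': array([-0.72314189,  0.03893073,  0.26331041]), 'torque': array([-0.0272602 , -0.06746382, -0.06985427]), 'opening': 1.0015776621528965}
scene {'fovy': 49.81176603497134, 'cx': 318.37016252023824, 'cy': 237.6906143673223, 'rvec': array([ 1.45072003,  2.05304384, -0.88243365]), 'tvec': array([ 0.20024913, -0.19570476,  1.86023245])} [1.48307086 0.28762331 1.12099888]
side {'fovy': 57.92778385767377, 'cx': 314.463637394519, 'cy': 246.95936932404317, 'rvec': array([ 2.2784388 , -0.35149638,  0.13772294]), 'tvec': array([-0.45227647,  0.16938226,  1.06505403])} [ 0.24245118 -0.78676051  0.83054788]
wrist {'fovy': 62.49090963828735, 'cx': 319.5963932848674, 'cy': 239.34751159283184, 'mount': array([[ 7.56469054e-04, -2.89657408e-01,  9.57130092e-01,
        -1.78205993e-01],
       [ 1.90481185e-03, -9.57128212e-01, -2.89658345e-01,
         7.42148932e-02],
       [ 9.99997900e-01,  2.04227031e-03, -1.72295010e-04,
        -5.37670690e-04],
       [ 0.00000000e+00,  0.00000000e+00,  0.00000000e+00,
         1.00000000e+00]])} [0.05817198 0.52626771 0.37471746]
```

View pics/scene0.png

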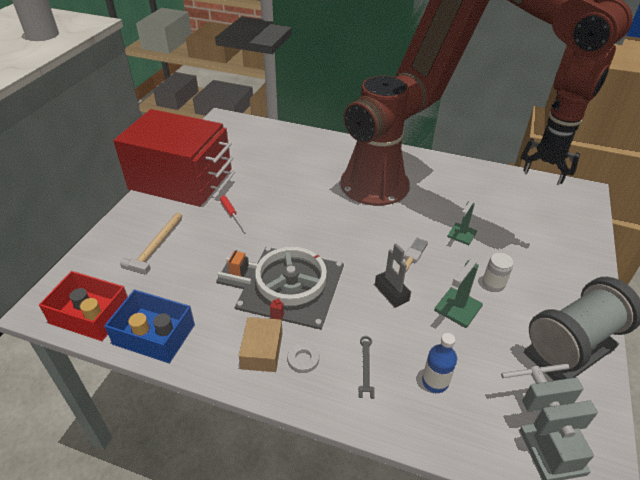

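View pics/side0.png

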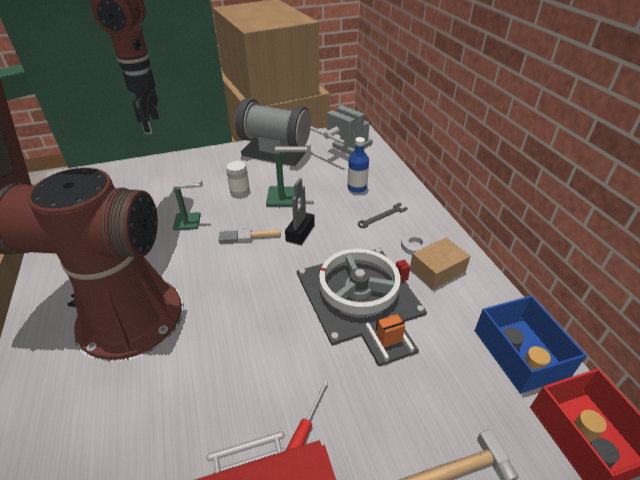

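View pics/wrist0.png

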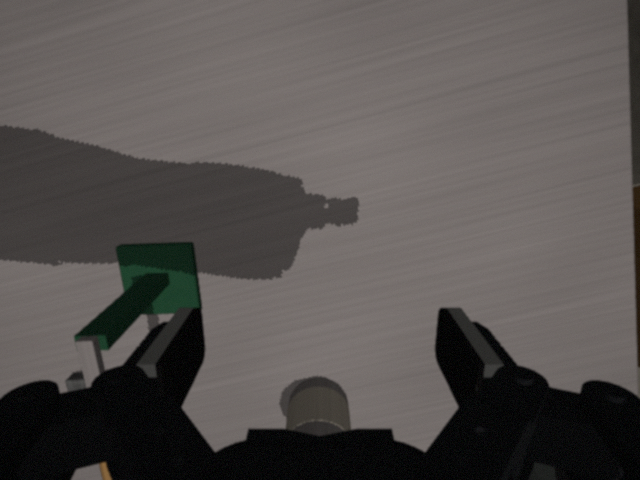

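Scene picture: pulley at (291,275), brake block at (238,263), pointer at (276,308), rack with tag at (393,285). There are two green stands, a large one at (460,295) and a small one at (463,225). Next, closer crops.

Run:
```python
from h import *
a=np.load('scene0.npz')['im']; b=np.load('side0.npz')['im']
c1=cv2.resize(a[210:340,210:350],None,fx=2.8,fy=2.8,interpolation=2)
c2=cv2.resize(a[190:330,360:510],None,fx=2.6,fy=2.6,interpolation=2)
d1=cv2.resize(b[235:365,295:430],None,fx=2.8,fy=2.8,interpolation=2)
d2=cv2.resize(b[130:250,165:325],None,fx=2.4,fy=2.4,interpolation=2)
def pad(i): 
    o=np.zeros((300 if 0 else 380,400,3),np.uint8); i=i[:380,:400]; o[:i.shape[0],:i.shape[1]]=i; return o
cv2.imwrite('pics/c.png',cv2.resize(np.vstack([np.hstack([pad(c1),pad(c2)]),np.hstack([pad(d1),pad(d2)])]),(800,760)[:2])[:600] if 0 else np.hstack([pad(c1),pad(c2)]))
cv2.imwrite('pics/d.png',np.hstack([pad(d1),pad(d2)]))
for n in ('scene','side'):
    z=np.load(n+'0.npz'); K,W,D=z['K'],z['W'],z['D']
    for t,h in (('hub',.065),('pulley_mark',.065),('pointer_aim',.065),('brake_back',.049),('tag_eye',.109),('tag_grip',.162),('rack',0),('hook_tip',.194),('hook_root',.18)):
        for r in arm.mark_of(n,t)[:3]:
            print(n,t,round(r['p'],2),np.round(r['location'],1),atz(K,W,r['location'],h).round(4))
print(arm.get_obs()['time'])
```

```text
scene hub 0.71 [293.  268.8] [ 0.552  -0.0966  0.065 ]
scene pulley_mark 0.8 [315.2 252.7] [ 0.4699 -0.0593  0.065 ]
scene pointer_aim 0.96 [280.1 293.6] [ 0.6494 -0.0959  0.065 ]
scene pointer_aim 0.7 [399.1 252.4] [0.3851 0.1705 0.065 ]
scene pointer_aim 0.68 [231.1 263.3] [ 0.5918 -0.2695  0.065 ]
scene brake_back 0.77 [230.3 262.3] [ 0.5754 -0.2819  0.049 ]
scene brake_back 0.3 [364.1 368.7] [0.7877 0.1772 0.049 ]
scene tag_eye 0.97 [397.6 265.9] [0.4838 0.1831 0.109 ]
scene tag_grip 0.67 [403.4 250.1] [0.4734 0.1901 0.162 ]
scene rack 0.88 [393.6 288.9] [0.4705 0.1814 0.    ]
scene hook_tip 0.86 [458.9 212.4] [0.3053 0.3073 0.194 ]
scene hook_tip 0.85 [456.  278.4] [0.5606 0.3356 0.194 ]
scene hook_root 0.6 [472.  203.6] [0.2344 0.3379 0.18  ]
side hub 0.7 [357.  278.8] [ 0.5488 -0.1109  0.065 ]
side hub 0.34 [279.8 149.1] [0.5211 0.567  0.065 ]
side pulley_mark 0.82 [321.2 269. ] [ 0.4761 -0.0517  0.065 ]
side pointer_aim 0.82 [393.2 267.9] [ 0.6485 -0.1036  0.065 ]
side pointer_aim 0.28 [392.8 332.5] [ 0.5636 -0.2847  0.065 ]
side brake_back 0.82 [392.  331.2] [ 0.5702 -0.2704  0.049 ]
side tag_eye 0.97 [299.  201.1] [0.4864 0.1847 0.109 ]
side tag_grip 0.71 [299.  187.4] [0.4856 0.1746 0.162 ]
side rack 0.88 [300.2 231.1] [ 0.4854  0.1833 -0.    ]
side hook_tip 0.77 [309.  143.4] [0.5656 0.3442 0.194 ]
side hook_tip 0.69 [200.6 184.9] [0.2308 0.2217 0.194 ]
side hook_root 0.94 [278.7 150.4] [0.4743 0.3571 0.18  ]
side hook_root 0.75 [175.9 186.3] [0.1664 0.2581 0.18  ]
1.05
```

View pics/c.png

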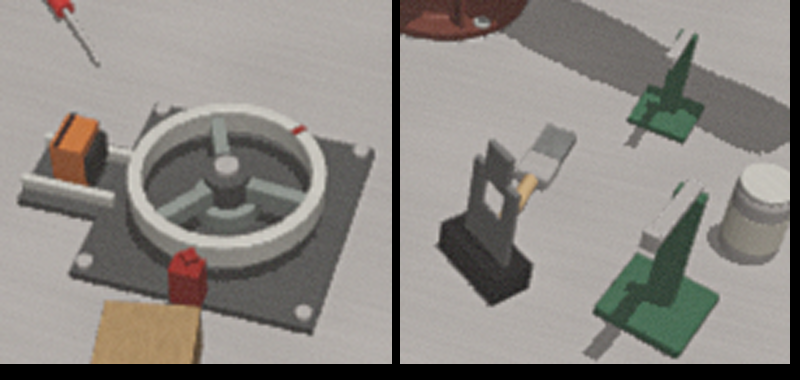

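View pics/d.png

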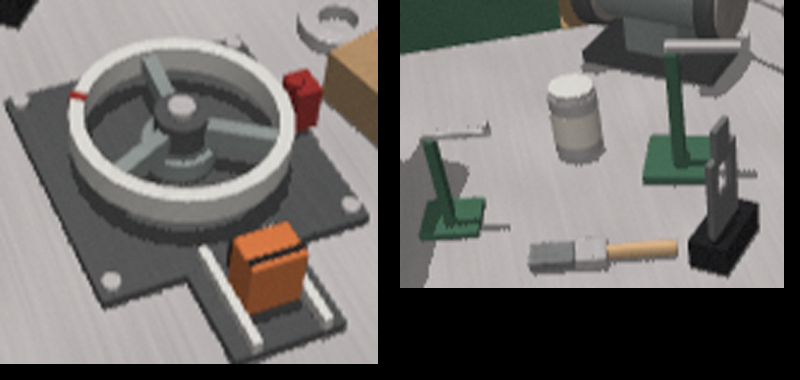

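The crops confirm it. The large stand at scene (460,300) is the one meant; its arm points roughly +x. The tag shows plain grey to both cameras, so the yellow face must look the other way. Next step is refining the geometry from depth.

Run:
```python
from h import *
from scipy.optimize import least_squares
for n in ('scene','side'):
    z=np.load(n+'0.npz'); K,W,D,im=z['K'],z['W'],z['D'],z['im']; P=cloud(K,W,D); ok=D>0
    hsv=cv2.cvtColor(im,cv2.COLOR_BGR2HSV)
    X,Y,Z=P[...,0],P[...,1],P[...,2]
    t=ok&(abs(X-.4)<.2)&(abs(Y-.45)<.05)&(abs(Z)<.03); print(n,'bench z',np.median(Z[t]),Z[t].std())
    m=ok&(np.hypot(X-.555,Y+.1)<.125)&(abs(Z-.065)<.006)&(np.hypot(X-.555,Y+.1)>.07)
    q=np.c_[X[m],Y[m]]; f=least_squares(lambda p:np.hypot(*(q-p[:2]).T)-p[2],[.555,-.1,.093],loss='soft_l1',f_scale=.004); print('rim',len(q),f.x,np.median(Z[m]))
    c=f.x[:2]
    red=(((hsv[...,0]<8)|(hsv[...,0]>172))&(hsv[...,1]>110)&(hsv[...,2]>60))
    m=red&ok&(np.hypot(X-c[0],Y-c[1])<.16)&(Z>.02)
    nl,lab=cv2.connectedComponents(m.astype(np.uint8))
    for i in range(1,nl):
        s=lab==i
        if s.sum()>3:
            p=P[s]; px=np.argwhere(s).mean(0)[::-1]; a=atz(K,W,px,.065)-[*c,0]
            print('red',s.sum(),px.round(1),p.mean(0).round(3),'zmax',p[:,2].max().round(3),'ang z65',np.degrees(np.arctan2(a[1],a[0])).round(2),np.hypot(*a[:2]).round(4), 'ang depth',np.degrees(np.arctan2(*(p.mean(0)[:2]-c)[::-1])).round(2))
    m=(hsv[...,0]>6)&(hsv[...,0]<20)&(hsv[...,1]>150)&ok&(np.hypot(X-.56,Y+.26)<.06)&(Z>.065); p=P[m]; print('brake top',m.sum(),p.mean(0).round(4),p.min(0).round(3),p.max(0).round(3))
    r=cv2.minAreaRect((p[:,:2]*1000).astype(np.float32)); print(r)
    m=ok&(np.hypot(X-.478,Y-.18)<.06)&(Z>.06)&(Z<.2); p=P[m]; print('tag',m.sum(),p.mean(0).round(4),p[:,2].max().round(3))
    u,s,v=np.linalg.svd(p-p.mean(0)); print(s,v.round(3)); 
    r=cv2.minAreaRect((p[:,:2]*1000).astype(np.float32)); print(r)
    m=ok&(np.hypot(X-.52,Y-.35)<.09)&(Z>.165)&(Z<.21); p=P[m]; print('hook',m.sum(),p.mean(0).round(4),p.min(0).round(3),p.max(0).round(3))
    r=cv2.minAreaRect((p[:,:2]*1000).astype(np.float32)); print(r,cv2.boxPoints(r))
    m=ok&(np.hypot(X-.48,Y-.36)<.1)&(Z>.01)&(Z<.02); p=P[m];print('foot',cv2.minAreaRect((p[:,:2]*1000).astype(np.float32)))
    m=ok&(np.hypot(X-.48,Y-.18)<.075)&(Z>.034)&(Z<.046); p=P[m];print('rack',cv2.minAreaRect((p[:,:2]*1000).astype(np.float32)),p.mean(0))
```

```text
scene bench z 0.0008643102306762351 0.005443855498928745
rim 947 [ 0.56396386 -0.09889093  0.09260318] 0.06444163828317695
red 6 [316.  256.2] [ 0.483 -0.052  0.065] zmax 0.067 ang z65 150.3 0.0938 ang depth 150.21
red 215 [276.5 308.5] [ 0.688 -0.091  0.049] zmax 0.072 ang z65 5.64 0.1366 ang depth 3.66
brake top 125 [ 0.5763 -0.258   0.0735] [ 0.55  -0.279  0.066] [ 0.599 -0.244  0.078]
((575.0032958984375, -261.4776611328125), (49.44184112548828, 33.98508071899414), 3.4020233154296875)
tag 546 [0.4897 0.179  0.1195] 0.184
[0.85484436 0.49797045 0.06062672] [[ 0.002 -0.01  -1.   ]
 [-0.633 -0.774  0.006]
 [ 0.774 -0.633  0.008]]
((486.0569152832031, 177.8270263671875), (74.90975189208984, 14.542598724365234), 51.23240661621094)
hook 283 [0.5206 0.3539 0.1846] [0.464 0.329 0.167] [0.574 0.384 0.204]
((520.6276245117188, 355.18914794921875), (30.129905700683594, 112.17761993408203), 74.7101058959961) [[462.55145 355.4482 ]
 [570.7585  325.86667]
 [578.7038  354.93008]
 [470.49677 384.51163]]
foot ((480.8124694824219, 366.2760009765625), (100.9948959350586, 106.69995880126953), 71.177
[... 709 characters left out ...]
.05285937] [[ 0.02   0.01  -1.   ]
 [-0.657 -0.753 -0.021]
 [-0.753  0.658 -0.009]]
((483.203369140625, 176.96823120117188), (74.49354553222656, 11.229654312133789), 49.76948547363281)
hook 256 [0.5129 0.3483 0.1834] [0.462 0.324 0.165] [0.568 0.377 0.202]
((514.6730346679688, 348.47747802734375), (27.016925811767578, 106.20450592041016), 71.88231658935547) [[460.0029  352.15195]
 [560.9417  319.12558]
 [569.34314 344.803  ]
 [468.40436 377.82938]]
foot ((475.27520751953125, 362.22760009765625), (106.40482330322266, 99.41051483154297), 72.60680389404297)
rack ((482.7108154296875, 176.9156036376953), (104.78901672363281, 51.93955612182617), 50.3553352355957) [0.48046103 0.16407015 0.0407538 ]
```

```bash
cat >> h.py <<'E'
from scipy.spatial.transform import Rotation as Rn
def headR(deg):
    a=np.radians(deg); z=np.array([np.cos(a),np.sin(a),0]); x=np.array([0,0,-1.]); return np.c_[x,np.cross(z,x),z]
def rel(P,head=None,R=None):
    o=arm.get_obs(); R0=np.array(o['orientation']); Rt=headR(head) if head is not None else (R if R is not None else R0)
    t=R0.T@(np.array(P)-o['tool_pos'])*100; r=Rn.from_matrix(R0.T@Rt).as_rotvec()
    print('t',t.round(2).tolist(),'r',r.round(3).tolist()); return t,r
def st():
    o=arm.get_obs(); print('t',round(o['time'],2),'tcp',o['tool_pos'].round(4),'head',np.degrees(np.arctan2(o['orientation'][1,2],o['orientation'][0,2])).round(2),'q',o['qpos'].round(2),'F',o['wrist_force'].round(1),'op',round(o['opening'],3))
E
python3 -c "
from h import *
st()
rel([.13,.508,.27],90); rel([.56,-.10,.23],90)"
```

```text
t 1.05 tcp [0.1303 0.5086 0.197 ] head 75.63 q [ 1.18  0.29 -0.15  1.13  0.    1.43] F [-0.4  0.3  0.5] op 0.999
t [-7.3, 0.01, -0.06] r [-0.251, -0.0, -0.0]
t [-3.3, -56.73, -48.29] r [-0.251, -0.0, -0.0]
```

Request:
move_arm:
  translation:
    - [-4,0,0]
    - [-7.3,0,0]
    - [-7.3,-56.7,-48.3]
    - [-7.3,-56.7,-48.3]
    - [-7.3,-56.7,-48.3]
    - [-7.3,-56.7,-48.3]
    - [-7.3,-56.7,-48.3]
    - [-7.3,-56.7,-48.3]
    - [-7.3,-56.7,-48.3]
    - [-7.3,-56.7,-48.3]
    - [-7.3,-56.7,-48.3]
    - [-7.3,-56.7,-48.3]
  rotation:
    - [-0.1,0,0]
    - [-0.251,0,0]
    - [-0.251,0,0]
    - [-0.251,0,0]
    - [-0.251,0,0]
    - [-0.251,0,0]
    - [-0.251,0,0]
    - [-0.251,0,0]
    - [-0.251,0,0]
    - [-0.251,0,0]
    - [-0.251,0,0]
    - [-0.251,0,0]
  claw: [0,0,0,0,0,0,0,0,0,0,0,0]

```text
time: 2.05
tool_pos: [0.3712, 0.1662, 0.2703]
orientation: [[0.001, -1.0, -0.0], [0.0, -0.0, 1.0], [-1.0, -0.001, 0.0]]
wrist_force: [2.0, 0.8, -0.1]
opening: 0.002
```

```bash
python3 -c "
from h import *
st()
rel([.55,-.10,.22],90)"
```

```text
t 2.05 tcp [0.3712 0.1662 0.2703] head 90.02 q [ 0.24  0.03 -0.28  1.26  0.    0.24] F [ 2.   0.8 -0.1] op 0.002
t [5.04, -17.86, -26.63] r [0.0, 0.0, 0.001]
```

Request:
move_arm:
  translation:
    - [5,-17.9,-26.6]
    - [5,-17.9,-26.6]
    - [5,-17.9,-26.6]
    - [5,-17.9,-26.6]
    - [5,-17.9,-26.6]
    - [5,-17.9,-26.6]
    - [5,-17.9,-26.6]
    - [5,-17.9,-26.6]
    - [5,-17.9,-26.6]
    - [5,-17.9,-26.6]
    - [5,-17.9,-26.6]
  rotation:
    - [0,0,0]
    - [0,0,0]
    - [0,0,0]
    - [0,0,0]
    - [0,0,0]
    - [0,0,0]
    - [0,0,0]
    - [0,0,0]
    - [0,0,0]
    - [0,0,0]
    - [0,0,0]
  claw: [0,0,0,0,0,0,0,0,0,0,0]

```text
time: 2.97
tool_pos: [0.5491, -0.0976, 0.2198]
orientation: [[-0.001, -1.0, 0.0], [0.001, 0.0, 1.0], [-1.0, 0.001, 0.001]]
wrist_force: [0.3, 0.4, -0.2]
opening: -0.002
```

```bash
python3 -c "
from h import *
st(); n='wrist'
K,W=cal(n); im,D=arm.snapshot(n); cv2.imwrite('pics/w1.png',im); np.savez('w1.npz',im=im,D=D,K=K,W=W)
for t,h in (('hub',.065),('pulley_mark',.065),('pointer_aim',.065),('brake_back',.049)):
  for r in arm.mark_of(n,t)[:2]: print(t,round(r['p'],2),np.round(r['location'],1),atz(K,W,r['location'],h).round(4))
"
```

```text
t 2.97 tcp [ 0.5491 -0.0976  0.2198] head 89.99 q [-0.31  0.34 -0.02  1.21  0.   -0.31] F [ 0.3  0.4 -0.2] op -0.002
hub 0.75 [313.2 222.9] [ 0.5604 -0.1036  0.065 ]
pulley_mark 0.66 [374.2 126.4] [ 0.4797 -0.0539  0.065 ]
brake_back 0.76 [114.5 228.5] [ 0.5701 -0.2855  0.049 ]
```

View pics/w1.png

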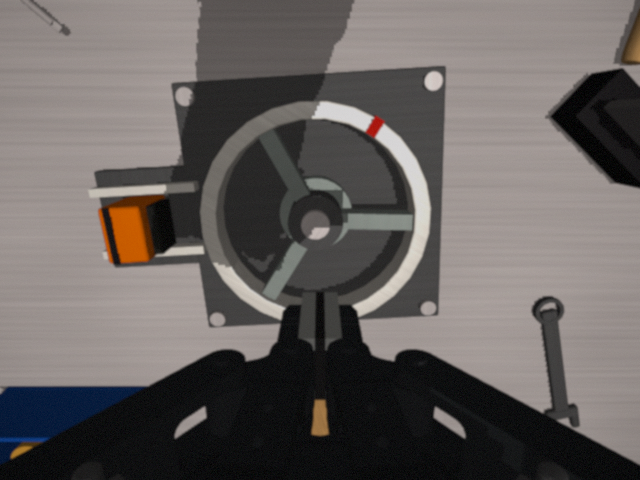

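The wrist picture shows the mark at (375,127), hub at (315,220), spokes at roughly image up-left, right and down-left, brake at (128,230), and four plate bolts. The pointer is hidden behind the fingers. I'll fit the rim, the bolts and the brake.

Run:
```python
from h import *
from scipy.optimize import least_squares
z=np.load('w1.npz'); K,W,D,im=z['K'],z['W'],z['D'],z['im']; P=cloud(K,W,D); ok=D>0
X,Y,Z=P[...,0],P[...,1],P[...,2]
t=ok&(Y>-.0)&(Y<.1)&(X>.45)&(abs(Z)<.03); print('bench',np.median(Z[t]))
m=ok&(abs(Z-.065)<.005)&(np.hypot(X-.56,Y+.102)<.125)&(np.hypot(X-.56,Y+.102)>.07)
q=np.c_[X[m],Y[m]]; f=least_squares(lambda p:np.hypot(*(q-p[:2]).T)-p[2],[.56,-.1,.093],loss='soft_l1',f_scale=.004); print('rim',len(q),f.x,np.median(Z[m])); c=f.x[:2]
hsv=cv2.cvtColor(im,cv2.COLOR_BGR2HSV)
red=(((hsv[...,0]<8)|(hsv[...,0]>172))&(hsv[...,1]>130)&(hsv[...,2]>60))&(np.hypot(X-c[0],Y-c[1])<.11)&(np.hypot(X-c[0],Y-c[1])>.07)
px=np.argwhere(red).mean(0)[::-1]; a=atz(K,W,px,.065)[:2]-c; print('mark',red.sum(),px,np.degrees(np.arctan2(a[1],a[0])),np.hypot(*a))
# bolts
g=[]
for (u,v) in ((184,97),(433,80),(218,320),(428,308)):
    s=im[v-14:v+14,u-14:u+14].min(2)>130; p=np.argwhere(s).mean(0)[::-1]+[u-14,v-14]; b=atz(K,W,p,.014); g.append(b); print(p,s.sum(),b.round(4),dep(K,W,p,D).round(4))
g=np.array(g); print('centre',g.mean(0),[np.degrees(np.arctan2(*(d[:2])[::-1])).round(2) for d in (g[1]-g[0],g[3]-g[2],g[2]-g[0],g[3]-g[1])])
m=(hsv[...,0]>6)&(hsv[...,0]<20)&(hsv[...,1]>150)&ok&(np.hypot(X-.56,Y+.26)<.06)&(Z>.067); p=P[m]; r=cv2.minAreaRect((p[:,:2]*1000).astype(np.float32));print('brake',r,p.mean(0))
rad=np.hypot(X-c[0],Y-c[1]); ang=np.degrees(np.arctan2(Y-c[1],X-c[0]))%360
m=ok&(rad>45e-3)&(rad<70e-3)&(abs(Z-.058)<.006)
h,e=np.histogram(ang[m],bins=72,range=(0,360)); print([(int(a),int(n)) for a,n in zip(e,h) if n>20])
for a in (0,1,2):
    pass
```

```text
bench 0.0014205617682754024
rim 10316 [ 0.55863518 -0.10208094  0.0917311 ] 0.06617045919266937
mark 201 [374.60199005 126.24378109] 148.47909208137656 0.09271174108162587
[179.99655172  96.99655172] 290 [ 0.4549 -0.2259  0.014 ] [ 0.4552 -0.2239  0.0201]
[434.01623377  80.63311688] 308 [0.4406 0.0053 0.014 ] [0.441  0.0041 0.0185]
[215.44300518 324.32124352] 386 [ 0.6871 -0.2107  0.014 ] [ 0.6838 -0.209   0.02  ]
[430.18037135 311.80901857] 377 [0.6717 0.0209 0.014 ] [0.6694 0.0195 0.0185]
centre [ 0.56357801 -0.10262635  0.014     ] [np.float64(93.55), np.float64(93.81), np.float64(3.74), np.float64(3.86)]
brake ((569.2991333007812, -264.4646301269531), (50.44935607910156, 35.385902404785156), 3.5004382133483887) [ 0.56731555 -0.2614482   0.07476922]
[(80, 125), (85, 154), (90, 168), (95, 33), (200, 116), (205, 177), (210, 175), (215, 53), (320, 93), (325, 138), (330, 140), (335, 38)]
```

Request:
move_arm:
  translation:
    - [3,1.4,-5.3]
    - [6,1.4,-5.3]
    - [9,1.4,-5.3]
    - [12,1.4,-5.3]
    - [15,1.4,-5.3]
    - [17,1.4,-5.3]
    - [18.2,1.4,-5.3]
    - [18.2,1.4,-5.3]
  rotation:
    - [0,0,0]
    - [0,0,0]
    - [0,0,0]
    - [0,0,0]
    - [0,0,0]
    - [0,0,0]
    - [0,0,0]
    - [0,0,0]
  claw: [0,0,0,0,0,0,0,0]

```text
time: 3.88
tool_pos: [0.5336, -0.1495, 0.0357]
orientation: [[-0.004, -1.0, -0.001], [0.002, -0.001, 1.0], [-1.0, 0.004, 0.002]]
wrist_force: [-0.7, -0.6, -0.3]
opening: 0.001
```

```bash
python3 -c "
from h import *
st()
R0=np.array(arm.get_obs()['orientation'])
p0=arm.get_obs()['tool_pos']
out=[]
for a in np.linspace(243-12,99,12):
    P=np.array([.560+.055*np.cos(np.radians(a)),-.102+.055*np.sin(np.radians(a)),.038]); out.append((R0.T@(P-p0)*100).round(1).tolist())
print(out)
"
```

```text
t 3.88 tcp [ 0.5336 -0.1495  0.0357] head 90.05 q [-0.41  0.49 -0.31  0.78  0.   -0.41] F [-0.7 -0.6 -0.3] op 0.001
[[-0.2, 0.8, 0.5], [-0.2, 1.6, 1.3], [-0.2, 2.3, 2.3], [-0.2, 2.7, 3.3], [-0.2, 2.9, 4.5], [-0.2, 2.8, 5.6], [-0.2, 2.5, 6.7], [-0.2, 2.0, 7.7], [-0.2, 1.2, 8.6], [-0.2, 0.3, 9.4], [-0.2, -0.7, 9.9], [-0.2, -1.8, 10.2]]
```

Request:
move_arm:
  translation:
    - [-0.2,0.8,0.5]
    - [-0.2,1.6,1.3]
    - [-0.2,2.3,2.3]
    - [-0.2,2.7,3.3]
    - [-0.2,2.9,4.5]
    - [-0.2,2.8,5.6]
    - [-0.2,2.5,6.7]
    - [-0.2,2.0,7.7]
    - [-0.2,1.2,8.6]
    - [-0.2,0.3,9.4]
    - [-0.2,-0.7,9.9]
    - [-0.2,-1.8,10.2]
  rotation:
    - [0,0,0]
    - [0,0,0]
    - [0,0,0]
    - [0,0,0]
    - [0,0,0]
    - [0,0,0]
    - [0,0,0]
    - [0,0,0]
    - [0,0,0]
    - [0,0,0]
    - [0,0,0]
    - [0,0,0]
  claw: [0,0,0,0,0,0,0,0,0,0,0,0]

```text
time: 4.88
tool_pos: [0.5548, -0.0477, 0.0399]
orientation: [[0.0, -1.0, -0.001], [0.0, -0.001, 1.0], [-1.0, -0.0, 0.0]]
wrist_force: [0.2, -0.1, -0.9]
opening: 0.001
```

```bash
python3 -c "
from h import *
st()
for n in ('wrist','side','scene'):
  K,W=cal(n); im,D=arm.snapshot(n); np.savez(n+'2.npz',im=im,D=D,K=K,W=W); cv2.imwrite('pics/%s2.png'%n,im)
a=np.load('scene2.npz')['im'];b=np.load('side2.npz')['im']
cv2.imwrite('pics/cd2.png',np.hstack([cv2.resize(a[210:340,210:350],(400,371)),cv2.resize(b[235:365,295:435],(400,371))]))
"
```

```text
t 4.88 tcp [ 0.5548 -0.0477  0.0399] head 90.06 q [-0.22  0.49 -0.3   0.78  0.   -0.22] F [ 0.2 -0.1 -0.9] op 0.001
```

View pics/cd2.png

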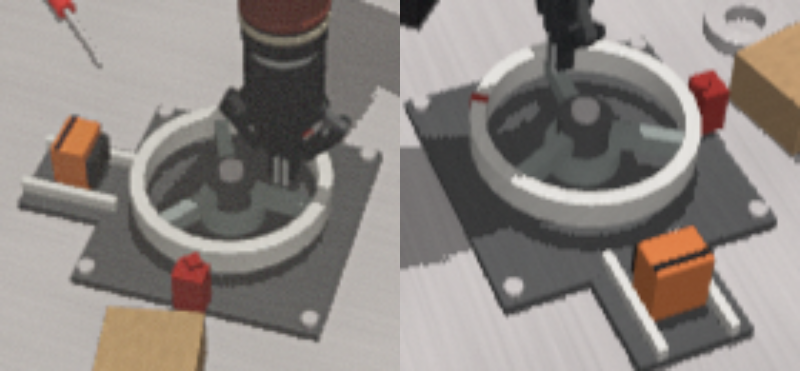

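View pics/wrist2.png

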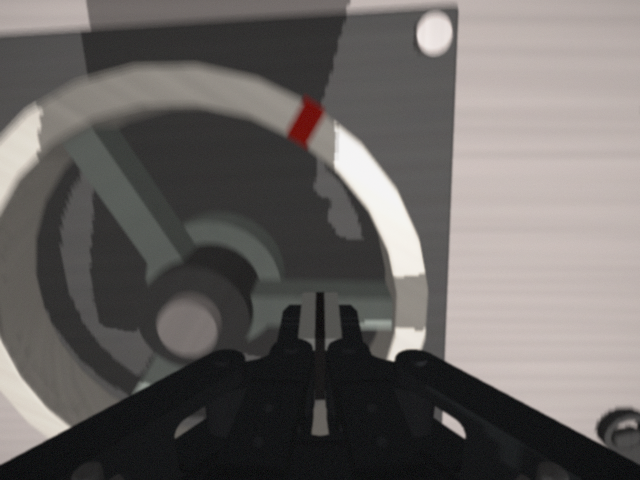

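```bash
cat >> h.py <<'E'
def mark(z,c=(.560,-.102)):
    K,W,D,im=z['K'],z['W'],z['D'],z['im']; c=np.array(c)
    hsv=cv2.cvtColor(im,cv2.COLOR_BGR2HSV)
    v,u=np.mgrid[0:480,0:640]; d=(np.stack([u,v,np.ones_like(u)],-1)@np.linalg.inv(K).T)@W[:3,:3].T
    P=W[:3,3]+d*((.065-W[2,3])/d[...,2])[...,None]; r=np.hypot(P[...,0]-c[0],P[...,1]-c[1])
    m=(((hsv[...,0]<8)|(hsv[...,0]>172))&(hsv[...,1]>110)&(hsv[...,2]>50))&(r>.082)&(r<.104)
    if m.sum()<3: return None
    p=P[m].mean(0)[:2]-c; return m.sum(),np.degrees(np.arctan2(p[1],p[0])).round(2),np.hypot(*p).round(4),np.argwhere(m).mean(0)[::-1].round(1)
E
python3 -c "
from h import *
for n in ('wrist','side','scene'):
  z=np.load(n+'2.npz'); print(n,mark(z)); z=np.load(n+'0.npz'); print(n,mark(z))
z=np.load('wrist2.npz'); K,W,D=z['K'],z['W'],z['D']
for v in (285,292,298,305,315): print(v,[dep(K,W,(u,v),D).round(4).tolist() for u in (308,335,370)])
z=np.load('w1.npz'); print(mark(z))
"
```

```text
wrist (np.int64(960), np.float64(148.39), np.float64(0.0924), array([305.4, 121.8]))
wrist None
side (np.int64(48), np.float64(-6.31), np.float64(0.0645), array([385.3, 271.6]))
side (np.int64(51), np.float64(-4.0), np.float64(0.0559), array([381.7, 271.5]))
scene None
scene (np.int64(6), np.float64(147.39), np.float64(0.092), array([316. , 256.2]))
285 [[0.5534, -0.0534, 0.0497], [0.5541, -0.0409, 0.0481], [0.5547, -0.0244, 0.0465]]
292 [[0.5436, -0.0525, 0.0791], [0.5434, -0.0422, 0.0795], [0.554, -0.0256, 0.0559]]
298 [[0.5433, -0.0523, 0.0849], [0.5435, -0.0424, 0.0845], [0.5552, -0.026, 0.0597]]
305 [[0.543, -0.0522, 0.0913], [0.5434, -0.0426, 0.0905], [0.5588, -0.0258, 0.0591]]
315 [[0.5439, -0.052, 0.097], [0.5433, -0.0429, 0.0982], [0.5636, -0.0256, 0.0594]]
(np.int64(218), np.float64(148.97), np.float64(0.094), array([374.7, 126.1]))
```

```bash
python3 -c "
from h import *
for n in ('scene2','side2','scene0','side0'):
  z=np.load(n+'.npz'); K,W,D,im=z['K'],z['W'],z['D'],z['im']; P=cloud(K,W,D)
  c=(.5548,-.0477) if '2' in n else (.13,.508)
  m=(D>0)&(np.hypot(P[...,0]-c[0],P[...,1]-c[1])<(.03 if '2' in n else .07))&(im.max(2)<70)
  zz=P[...,2][m]; print(n,m.sum(),np.percentile(zz,[0,5,10,20,50]).round(3), proj(K,W,[*c,.04 if '2' in n else .197]).round(1))
z=np.load('wrist2.npz'); print(proj(z['K'],z['W'],[.5548,-.0477,.04]))
a=np.load('scene2.npz')['im'];b=np.load('side2.npz')['im']
cv2.imwrite('pics/t2.png',np.hstack([cv2.resize(a[220:300,270:350],(400,400),interpolation=2),cv2.resize(b[220:300,310:390],(400,400),interpolation=2)]))
"
```

```text
scene2 505 [0.005 0.013 0.087 0.12  0.155] [309.  279.9]
side2 388 [0.01  0.012 0.013 0.015 0.139] [349.7 268.2]
scene0 6016 [0.254 0.311 0.335 0.394 0.561] [536.3 190.6]
side0 3745 [0.246 0.294 0.327 0.374 0.487] [156.9 140. ]
[320.36700985 279.69252942]
```

View pics/t2.png

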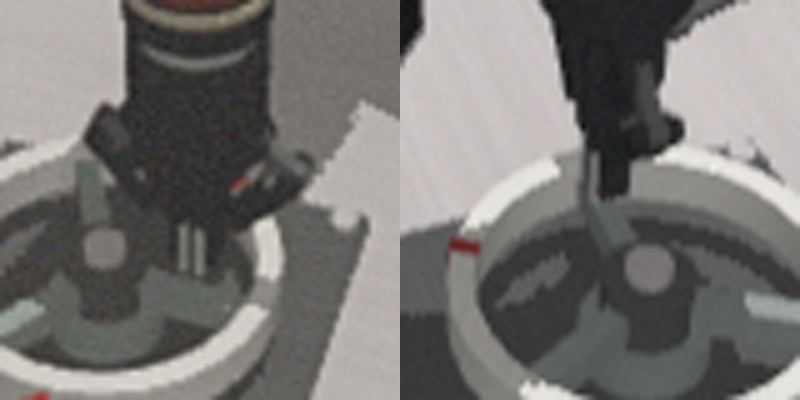

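```bash
python3 -c "
from h import *
print(arm.hold_point_z, [x for x in dir(arm) if x[0]!='_'])
for n in ('scene','side'):
  K,W=cal(n); im=np.load(n+'2.npz')['im']
  for h in (.04,.06,.08,.1): print(n,h,proj(K,W,[.5548,-.0477,h]).round(1))
  print(W[:3,3])
z=np.load('w1.npz'); K,W,D=z['K'],z['W'],z['D']
for v in range(280,320,4): print(v,[dep(K,W,(u,v),D).round(4).tolist() for u in (308,335)])
print(proj(K,W,[.5491,-.0976,.2198]),proj(K,W,[.5491,-.0976,.255]))
"
```

```text
0.0187 ['IKError', 'close_job', 'get_calibration', 'get_obs', 'hold_point_z', 'look_for', 'mark_of', 'outline_of', 'snapshot']
scene 0.04 [309.  279.9]
scene 0.06 [309. 275.]
scene 0.08 [309.  270.1]
scene 0.1 [309.  265.1]
[1.48307086 0.28762331 1.12099888]
side 0.04 [349.7 268.2]
side 0.06 [350.1 262.6]
side 0.08 [350.4 256.9]
side 0.1 [350.7 251.1]
[ 0.24245118 -0.78676051  0.83054788]
280 [[0.6352, -0.11, 0.0139], [0.6354, -0.0817, 0.0133]]
284 [[0.6398, -0.1101, 0.0137], [0.6394, -0.0817, 0.0146]]
288 [[0.644, -0.1101, 0.0145], [0.6448, -0.0816, 0.0127]]
292 [[0.5379, -0.1024, 0.259], [0.5372, -0.0922, 0.2605]]
296 [[0.5374, -0.1023, 0.2636], [0.5371, -0.0923, 0.2643]]
300 [[0.5378, -0.1022, 0.2663], [0.5379, -0.0924, 0.2659]]
304 [[0.5374, -0.1021, 0.2703], [0.5381, -0.0925, 0.2688]]
308 [[0.5377, -0.102, 0.2728], [0.5379, -0.0926, 0.2724]]
312 [[0.5378, -0.102, 0.2756], [0.5376, -0.0927, 0.2759]]
316 [[0.5374, -0.1019, 0.2792], [0.5376, -0.0928, 0.2788]]
[320.37824611 279.66499714] [320.52168747 313.61959462]
```

```bash
python3 -c "
from h import *
z=np.load('w1.npz'); K,W,D,im=z['K'],z['W'],z['D'],z['im']; P=cloud(K,W,D)
Q=P-np.array([.5491,-.0976,.2198]); h=Q[...,2]; m=(D>0)&(h>-.02)&(D<.25)
for a in np.arange(.03,.12,.006):
  s=m&(h>=a)&(h<a+.006)
  if s.sum(): print(round(a,3),s.sum(),'Y',Q[...,1][s].min().round(3),Q[...,1][s].max().round(3),'X',Q[...,0][s].min().round(3),Q[...,0][s].max().round(3))
for n in ('scene','side'):
  K,W=cal(n); D=np.load(n+'2.npz')['D']
  for dx in (-.011,0,.011): print(n,[proj(K,W,[.5548+dx,-.0477,hh]).round(1).tolist() for hh in (.04,.077)])
"
```

```text
0.036 107 Y -0.01 0.01 X -0.012 -0.007
0.042 469 Y -0.014 0.013 X -0.012 -0.007
0.048 578 Y -0.014 0.013 X -0.012 -0.007
0.054 648 Y -0.014 0.013 X -0.012 -0.006
0.06 741 Y -0.014 0.013 X -0.012 -0.006
0.066 469 Y -0.014 0.013 X -0.013 0.011
0.072 1123 Y -0.021 0.019 X -0.014 0.011
0.078 2428 Y -0.033 0.032 X -0.015 0.011
0.084 4113 Y -0.037 0.037 X -0.015 0.012
0.09 7622 Y -0.042 0.041 X -0.014 0.008
0.096 4748 Y -0.047 0.046 X -0.018 0.008
0.102 7867 Y -0.052 0.052 X -0.019 0.008
0.108 10200 Y -0.057 0.056 X -0.019 0.004
0.114 10948 Y -0.061 0.06 X -0.019 -0.004
scene [[310.3, 277.2], [310.4, 268.1]]
scene [[309.0, 279.9], [309.0, 270.8]]
scene [[307.7, 282.6], [307.7, 273.6]]
side [[345.7, 269.1], [346.2, 258.7]]
side [[349.7, 268.2], [350.3, 257.8]]
side [[353.7, 267.3], [354.4, 256.9]]
```

The fingertips really end about 37 mm short of the stated TCP. All three cameras agree on this, which is why the sweep passed over the spokes. I'll go deeper, with the TCP at about 7 mm, in the window behind the 88° spoke.

Request:
move_arm:
  translation:
    - [0,2.6,-0.9]
    - [0,2.6,-0.9]
    - [0.8,2.6,-0.9]
    - [1.8,2.6,-0.9]
    - [2.6,2.6,-0.9]
    - [3.3,2.6,-0.9]
    - [3.3,2.6,-0.9]
  rotation:
    - [0,0,0]
    - [0,0,0]
    - [0,0,0]
    - [0,0,0]
    - [0,0,0]
    - [0,0,0]
    - [0,0,0]
  claw: [0,0,0,0,0,0,0]

```text
time: 5.62
tool_pos: [0.5265, -0.0575, 0.005]
orientation: [[-0.003, -1.0, -0.0], [0.001, -0.0, 1.0], [-1.0, 0.003, 0.001]]
wrist_force: [-0.9, -0.3, 0.4]
opening: -0.005
```

```bash
python3 -c "
from h import *
st()
R0=np.array(arm.get_obs()['orientation'])
p0=arm.get_obs()['tool_pos']
for A in (np.linspace(125-9,125-9*12,12),):
  out=[]
  for a in A:
    P=np.array([.560+.055*np.cos(np.radians(a)),-.102+.055*np.sin(np.radians(a)),.007]); out.append((R0.T@(P-p0)*100).round(1).tolist())
  print(A,out)
"
```

```text
t 5.62 tcp [ 0.5265 -0.0575  0.005 ] head 90.02 q [-0.25  0.49 -0.41  0.67  0.   -0.25] F [-0.9 -0.3  0.4] op -0.005
[116. 107.  98.  89.  80.  71.  62.  53.  44.  35.  26.  17.] [[-0.2, -0.9, 0.5], [-0.2, -1.7, 0.8], [-0.2, -2.6, 1.0], [-0.2, -3.4, 1.0], [-0.2, -4.3, 1.0], [-0.2, -5.1, 0.7], [-0.2, -5.9, 0.4], [-0.2, -6.7, -0.1], [-0.2, -7.3, -0.6], [-0.2, -7.9, -1.3], [-0.2, -8.3, -2.0], [-0.2, -8.6, -2.8]]
```

Request:
move_arm:
  translation:
    - [0,-0.9,0.5]
    - [0,-1.7,0.8]
    - [0,-2.6,1.0]
    - [0,-3.4,1.0]
    - [0,-4.3,1.0]
    - [0,-5.1,0.7]
    - [0,-5.9,0.4]
    - [0,-6.7,-0.1]
    - [0,-7.3,-0.6]
    - [0,-7.9,-1.3]
    - [0,-8.3,-2.0]
    - [0,-8.6,-2.8]
  rotation:
    - [0,0,0]
    - [0,0,0]
    - [0,0,0]
    - [0,0,0]
    - [0,0,0]
    - [0,0,0]
    - [0,0,0]
    - [0,0,0]
    - [0,0,0]
    - [0,0,0]
    - [0,0,0]
    - [0,0,0]
  claw: [0,0,0,0,0,0,0,0,0,0,0,0]

```text
time: 6.62
tool_pos: [0.6141, -0.0861, 0.007]
orientation: [[0.0, -1.0, -0.0], [0.001, -0.0, 1.0], [-1.0, -0.0, 0.001]]
wrist_force: [-2.2, 3.2, 0.7]
opening: 0.0
```

```bash
python3 -c "
from h import *
st()
z={}
for n in ('wrist','side'):
  K,W=cal(n); im,D=arm.snapshot(n); z=dict(im=im,D=D,K=K,W=W); print(mark(z)); cv2.imwrite('pics/%s3.png'%n,im)
b=cv2.imread('pics/side3.png'); a=cv2.imread('pics/wrist3.png')
cv2.imwrite('pics/cd3.png',np.hstack([cv2.resize(a,(400,300)),cv2.resize(b[235:340,295:435],(400,300))]))
R0=np.array(arm.get_obs()['orientation'])
p0=arm.get_obs()['tool_pos']
for A in (np.linspace(17-6,17-42,7),):
  out=[]
  for a in A:
    P=np.array([.560+.055*np.cos(np.radians(a)),-.102+.055*np.sin(np.radians(a)),p0[2]]); out.append((R0.T@(P-p0)*100).round(1).tolist())
  print(A,out)
"
```

```text
t 6.62 tcp [ 0.6141 -0.0861  0.007 ] head 90.03 q [-0.26  0.62 -0.15  0.8   0.   -0.26] F [-2.2  3.2  0.7] op 0.0
(np.int64(933), np.float64(54.9), np.float64(0.0938), array([496.9, 344.5]))
(np.int64(40), np.float64(-11.96), np.float64(0.0998), array([399.9, 272.3]))
[ 11.   5.  -1.  -7. -13. -19. -25.] [[0.0, 0.1, -0.4], [0.0, -0.0, -0.9], [0.0, -0.0, -1.5], [0.0, 0.0, -2.1], [0.0, 0.1, -2.7], [0.0, 0.3, -3.2], [0.0, 0.5, -3.8]]
```

View pics/cd3.png

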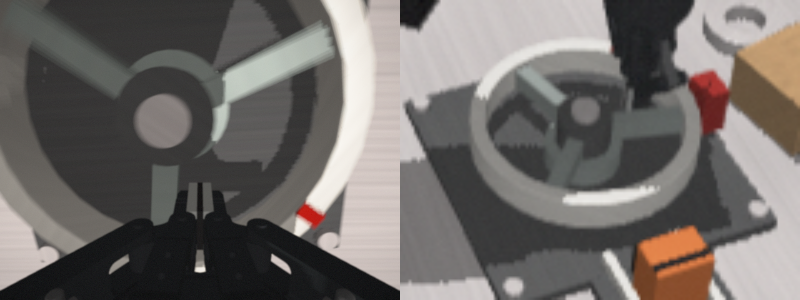

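Request:
move_arm:
  translation:
    - [0,0.1,-0.4]
    - [0,0,-0.9]
    - [0,0,-1.5]
    - [0,0,-2.1]
    - [0,0.1,-2.7]
    - [0,0.3,-3.2]
    - [0,0.5,-3.8]
    - [0,0.5,-3.8]
  rotation:
    - [0,0,0]
    - [0,0,0]
    - [0,0,0]
    - [0,0,0]
    - [0,0,0]
    - [0,0,0]
    - [0,0,0]
    - [0,0,0]
  claw: [0,0,0,0,0,0,0,0]

```text
time: 7.38
tool_pos: [0.6083, -0.1255, 0.0072]
orientation: [[0.0, -1.0, 0.001], [-0.001, 0.001, 1.0], [-1.0, -0.0, -0.001]]
wrist_force: [0.7, 0.3, 0.7]
opening: 0.002
```

```bash
python3 -c "
from h import *
st()
n='side'
K,W=cal(n); im,D=arm.snapshot(n); z=dict(im=im,D=D,K=K,W=W); cv2.imwrite('pics/%s4.png'%n,im)
cv2.imwrite('pics/c4.png',cv2.resize(im[235:340,295:435],(800,600),interpolation=2))
rel([.65,-.03,.13]); rel([.65,-.16,.13])
"
```

```text
t 7.38 tcp [ 0.6083 -0.1255  0.0072] head 89.95 q [-0.32  0.63 -0.15  0.8  -0.   -0.32] F [0.7 0.3 0.7] op 0.002
t [-12.29, -4.15, 9.5] r [0.0, 0.0, 0.0]
t [-12.28, -4.16, -3.5] r [0.0, 0.0, 0.0]
```

View pics/c4.png

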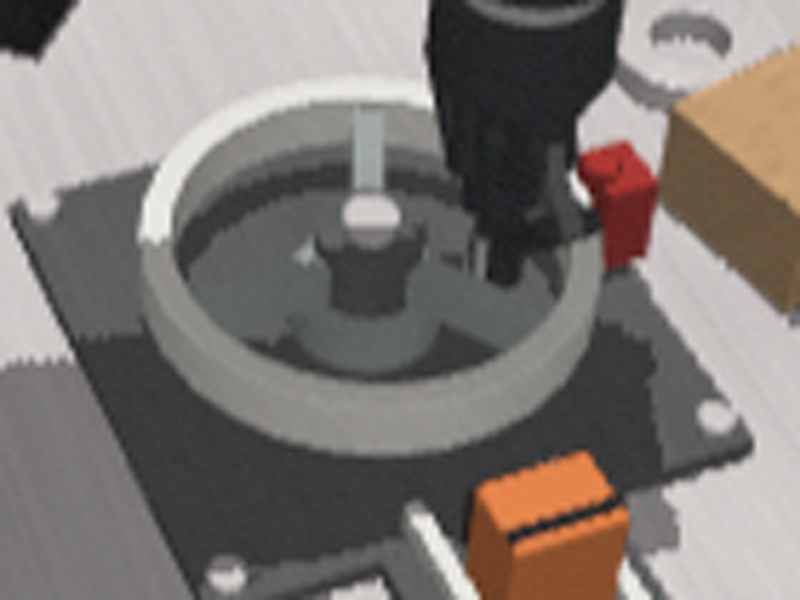

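Request:
move_arm:
  translation:
    - [-4,0,0]
    - [-8,0,0]
    - [-12,-3,1.5]
    - [-12,-6,3]
    - [-12,-6,3]
    - [-12,-6,3]
  rotation:
    - [0,0,0]
    - [0,0,0]
    - [0,0,0]
    - [0,0,0]
    - [0,0,0]
    - [0,0,0]
  claw: [0,0,0,0,0,0]

```text
time: 7.93
tool_pos: [0.6705, -0.0933, 0.1276]
orientation: [[0.002, -1.0, -0.002], [-0.001, -0.002, 1.0], [-1.0, -0.002, -0.001]]
wrist_force: [-0.1, 0.1, -1.2]
opening: 0.003
```

```bash
cat >> h.py <<'E'
def rimfit(z,c=(.56,-.102)):
    from scipy.optimize import least_squares
    K,W,D=z['K'],z['W'],z['D']; P=cloud(K,W,D); X,Y,Z=P[...,0],P[...,1],P[...,2]
    r=np.hypot(X-c[0],Y-c[1]); m=(D>0)&(abs(Z-.065)<.005)&(r<.12)&(r>.075)&(z['im'].min(2)>60)
    q=np.c_[X[m],Y[m]]; f=least_squares(lambda p:np.hypot(*(q-p[:2]).T)-p[2],[*c,.093],loss='soft_l1',f_scale=.004); return f.x
E
python3 -c "
from h import *
st(); n='wrist'
K,W=cal(n); im,D=arm.snapshot(n); z=dict(im=im,D=D,K=K,W=W); np.savez('w5.npz',**z); cv2.imwrite('pics/w5.png',im)
print(mark(z)); print(rimfit(z))
for t in ('pulley_mark','pointer_aim','hub'):
  for r in arm.mark_of(n,t)[:2]: print(t,round(r['p'],2),np.round(r['location'],1),atz(K,W,r['location'],.065).round(4))
"
```

```text
t 7.93 tcp [ 0.6705 -0.0933  0.1276] head 90.1 q [-0.25  0.62  0.19  1.14 -0.   -0.25] F [-0.1  0.1 -1.2] op 0.003
(np.int64(649), np.float64(5.93), np.float64(0.0965), array([322.7, 219.2]))
[ 0.55984358 -0.10207826  0.0914567 ]
pulley_mark 0.95 [330.8 212.9] [ 0.6519 -0.087   0.065 ]
pointer_aim 0.91 [318.8 214.5] [ 0.6529 -0.0944  0.065 ]
hub 0.85 [303.   49.4] [ 0.559  -0.1035  0.065 ]
```

View pics/w5.png

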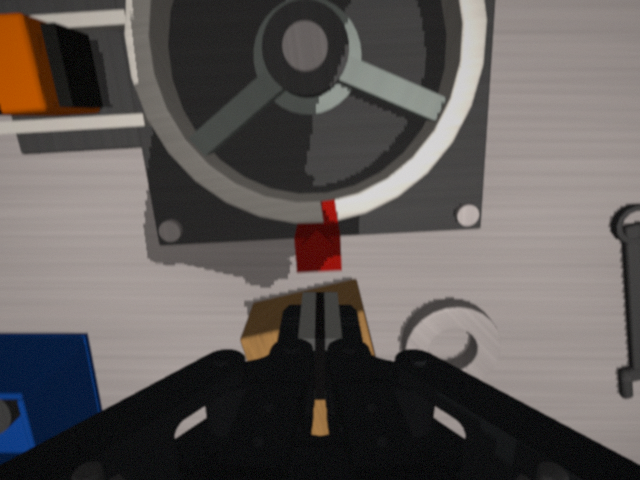

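The mark shows at about (329,211) and the pointer body at (318,248), so the mark is slightly short of the pointer. I'll crop in and measure.

```bash
python3 -c "
from h import *
z=np.load('w5.npz'); im=z['im']; K,W,D=z['K'],z['W'],z['D']
cv2.imwrite('pics/c5.png',cv2.resize(im[185:285,265:385],(720,600),interpolation=cv2.INTER_NEAREST))
hsv=cv2.cvtColor(im,cv2.COLOR_BGR2HSV); red=((hsv[...,0]<8)|(hsv[...,0]>172))&(hsv[...,1]>110)&(hsv[...,2]>50)
c=np.array([.560,-.102]); 
for v in range(198,272,4):
  u=np.where(red[v,280:360])[0]+280
  if len(u):
    a=[atz(K,W,(x,v),.065)[:2]-c for x in (u.min()-.5,u.max()+.5)]; print(v,u.min(),u.max(),[np.degrees(np.arctan2(p[1],p[0])).round(2) for p in a],np.hypot(*a[0]).round(4), dep(K,W,(u.mean(),v),D).round(4))
"
```

```text
202 321 334 [np.float64(5.77), np.float64(11.47)] 0.0854 [ 0.6444 -0.0891  0.0678]
206 322 334 [np.float64(6.01), np.float64(11.17)] 0.088 [ 0.647  -0.0888  0.0675]
210 322 335 [np.float64(5.85), np.float64(11.27)] 0.0905 [ 0.6495 -0.0885  0.0674]
214 323 336 [np.float64(6.08), np.float64(11.36)] 0.0931 [ 0.6521 -0.0878  0.0672]
218 323 336 [np.float64(5.93), np.float64(11.09)] 0.0957 [ 0.6546 -0.0878  0.0673]
222 323 338 [np.float64(5.78), np.float64(11.53)] 0.0983 [ 0.6569 -0.0872  0.0684]
226 297 338 [np.float64(-3.68), np.float64(11.27)] 0.1006 [ 0.6692 -0.0954  0.0322]
230 296 339 [np.float64(-3.95), np.float64(11.35)] 0.1033 [ 0.6636 -0.0952  0.0627]
234 295 339 [np.float64(-4.22), np.float64(11.1)] 0.106 [ 0.6648 -0.0955  0.0677]
238 294 339 [np.float64(-4.47), np.float64(10.86)] 0.1087 [ 0.6676 -0.0958  0.0671]
242 295 339 [np.float64(-4.06), np.float64(10.63)] 0.1113 [ 0.6702 -0.0955  0.0675]
246 295 339 [np.float64(-3.98), np.float64(10.41)] 0.1139 [ 0.6725 -0.0955  0.0684]
250 296 339 [np.float64(-3.59), np.float64(10.2)] 0.1166 [ 0.6752 -0.0952  0.0682]
254 296 339 [np.float64(-3.53), np.float64(9.99)] 0.1193 [ 0.6783 -0.0952  0.0671]
258 296 340 [np.float64(-3.47), np.float64(10.09)] 0.122 [ 0.6808 -0.0949  0.0676]
262 297 340 [np.float64(-3.11), np.float64(9.9)] 0.1247 [ 0.6854 -0.0945  0.0626]
266 297 341 [np.float64(-3.06), np.float64(9.99)] 0.1275 [ 0.6883 -0.0942  0.0623]
270 297 332 [np.float64(-3.01), np.float64(7.28)] 0.1303 [ 0.6913 -0.0972  0.0617]
```

View pics/c5.png

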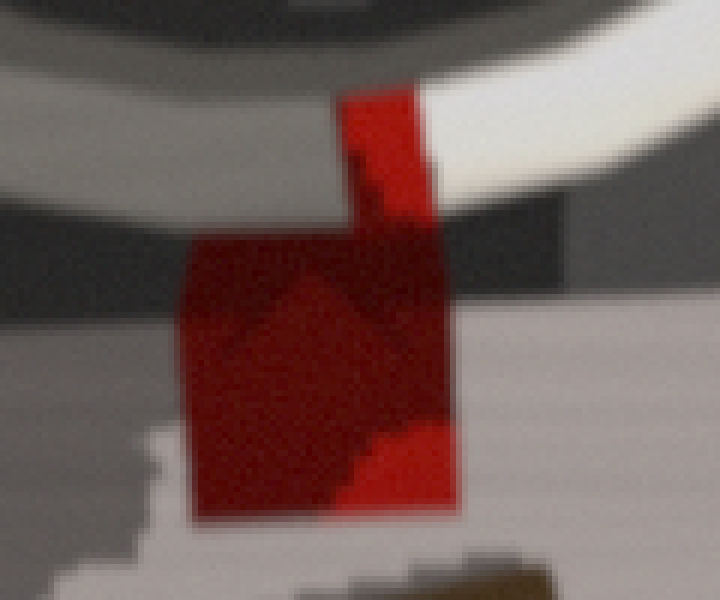

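Request:
move_arm:
  translation:
    - [0,3,-1.3]
    - [0,6,-2.5]
    - [3,6,-2.5]
    - [6,6,-2.5]
    - [9,6,-2.5]
    - [11,6,-2.5]
    - [12.1,6,-2.5]
    - [12.1,6,-2.5]
    - [12.1,6.2,-2.9]
    - [12.1,6.3,-3.2]
    - [12.1,6.4,-3.4]
    - [12.1,6.4,-3.55]
  rotation:
    - [0,0,0]
    - [0,0,0]
    - [0,0,0]
    - [0,0,0]
    - [0,0,0]
    - [0,0,0]
    - [0,0,0]
    - [0,0,0]
    - [0,0,0]
    - [0,0,0]
    - [0,0,0]
    - [0,0,0]
  claw: [0,0,0,0,0,0,0,0,0,0,0,0]

```text
time: 9.13
tool_pos: [0.6053, -0.1298, 0.0073]
orientation: [[0.002, -1.0, -0.0], [-0.0, -0.0, 1.0], [-1.0, -0.002, -0.0]]
wrist_force: [-0.3, 1.9, 1.2]
opening: -0.002
```

Request:
move_arm:
  translation:
    - [0,0.07,-0.12]
    - [0,0.07,-0.12]
    - [0,0.07,-0.12]
    - [-4,0.07,-0.12]
    - [-8,0.07,-0.12]
    - [-12,-3,1.7]
    - [-12,-6.4,3.6]
    - [-12,-6.4,3.6]
    - [-12,-6.4,3.6]
  rotation:
    - [0,0,0]
    - [0,0,0]
    - [0,0,0]
    - [0,0,0]
    - [0,0,0]
    - [0,0,0]
    - [0,0,0]
    - [0,0,0]
    - [0,0,0]
  claw: [0,0,0,0,0,0,0,0,0]

```text
time: 9.88
tool_pos: [0.6707, -0.0923, 0.1266]
orientation: [[0.002, -1.0, -0.002], [-0.001, -0.002, 1.0], [-1.0, -0.002, -0.001]]
wrist_force: [-1.2, -0.2, -0.2]
opening: -0.001
```

```bash
cat >> h.py <<'E'
def ang(z,c=(.560,-.102),rows=((.087,.0985),(.1035,.120))):
    K,W,im=z['K'],z['W'],z['im']; c=np.array(c)
    hsv=cv2.cvtColor(im,cv2.COLOR_BGR2HSV); red=((hsv[...,0]<8)|(hsv[...,0]>172))&(hsv[...,1]>110)&(hsv[...,2]>40)
    v,u=np.mgrid[0:480,0:640]; d=(np.stack([u,v,np.ones_like(u)],-1)@np.linalg.inv(K).T)@W[:3,:3].T
    P=W[:3,3]+d*((.065-W[2,3])/d[...,2])[...,None]; r=np.hypot(P[...,0]-c[0],P[...,1]-c[1]); a=np.degrees(np.arctan2(P[...,1]-c[1],P[...,0]-c[0]))
    for lo,hi in rows:
        m=red&(r>lo)&(r<hi)&(abs(a)<30); t=np.degrees(.0105/((lo+hi)/2)); x=a[m]; print('r',lo,m.sum(),'mean',x.mean().round(2),'min/max',np.percentile(x,[1,99]).round(2))
E
python3 -c "
from h import *
st(); n='wrist'
K,W=cal(n); im,D=arm.snapshot(n); z=dict(im=im,D=D,K=K,W=W); np.savez('w6.npz',**z)
ang(np.load('w5.npz')); ang(z)
cv2.imwrite('pics/c6.png',cv2.resize(im[185:285,265:385],(720,600),interpolation=cv2.INTER_NEAREST))
"
```

```text
t 9.88 tcp [ 0.6707 -0.0923  0.1266] head 90.13 q [-0.24  0.62  0.19  1.13 -0.   -0.25] F [-1.2 -0.2 -0.2] op -0.001
r 0.087 247 mean 8.6 min/max [ 6.01 11.19]
r 0.1035 1122 mean 3.34 min/max [-3.96 10.81]
r 0.087 252 mean 0.63 min/max [-1.91  3.27]
r 0.1035 1124 mean 3.25 min/max [-4.01 10.66]
```

View pics/c6.png

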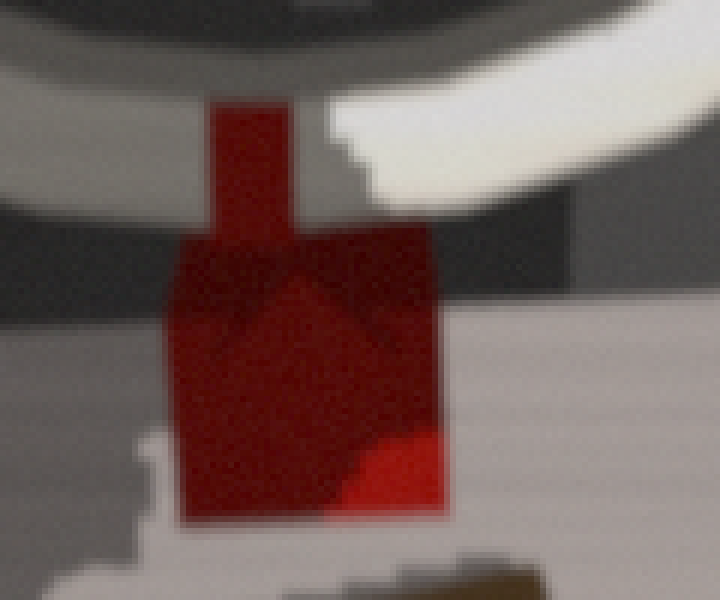

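Request:
move_arm:
  translation:
    - [0,4,-2]
    - [0,8,-4.2]
    - [0,11.9,-6.3]
    - [3,11.9,-6.3]
    - [6,11.9,-6.3]
    - [9,11.9,-6.3]
    - [11,11.9,-6.3]
    - [12,11.9,-6.3]
    - [12,11.9,-6.3]
    - [12,11.3,-6.3]
    - [12,10.9,-6.3]
  rotation:
    - [0,0,0]
    - [0,0,0]
    - [0,0,0]
    - [0,0,0]
    - [0,0,0]
    - [0,0,0]
    - [0,0,0]
    - [0,0,0]
    - [0,0,0]
    - [0,0,0]
    - [0,0,0]
  claw: [0,0,0,0,0,0,0,0,0,0,0]

```text
time: 10.85
tool_pos: [0.5608, -0.1569, 0.0073]
orientation: [[0.002, -1.0, 0.0], [-0.001, 0.0, 1.0], [-1.0, -0.002, -0.001]]
wrist_force: [1.3, 0.5, -0.3]
opening: -0.002
```

```bash
python3 -c "
from h import *
st(); rel([.5664,-.1556,.007])"
```

```text
t 10.85 tcp [ 0.5608 -0.1569  0.0073] head 89.99 q [-0.4   0.56 -0.27  0.74 -0.   -0.4 ] F [ 1.3  0.5 -0.3] op -0.002
t [0.03, -0.56, 0.13] r [0.0, 0.0, 0.0]
```

Request:
move_arm:
  translation:
    - [0,-0.2,0]
    - [0,-0.35,0]
    - [0,-0.45,0]
    - [0,-0.45,0]
    - [0,-0.45,0]
  rotation:
    - [0,0,0]
    - [0,0,0]
    - [0,0,0]
    - [0,0,0]
    - [0,0,0]
  claw: [0,0,0,0,0]

```text
time: 11.27
tool_pos: [0.5641, -0.1563, 0.0062]
orientation: [[0.0, -1.0, -0.0], [-0.0, -0.0, 1.0], [-1.0, -0.0, -0.0]]
wrist_force: [0.3, -0.5, -0.0]
opening: 0.003
```

Request:
move_arm:
  translation:
    - [-4,0,0]
    - [-8,0,0]
    - [-12,-4,2.3]
    - [-12,-8,4.6]
    - [-12,-10.4,6.3]
    - [-12,-10.4,6.3]
    - [-12,-10.4,6.3]
  rotation:
    - [0,0,0]
    - [0,0,0]
    - [0,0,0]
    - [0,0,0]
    - [0,0,0]
    - [0,0,0]
    - [0,0,0]
  claw: [0,0,0,0,0,0,0]

```text
time: 11.85
tool_pos: [0.6698, -0.0915, 0.1258]
orientation: [[0.001, -1.0, -0.003], [0.0, -0.003, 1.0], [-1.0, -0.001, 0.0]]
wrist_force: [-0.4, -0.0, -0.5]
opening: -0.004
```

```bash
python3 -c "
from h import *
st(); n='wrist'
K,W=cal(n); im,D=arm.snapshot(n); z=dict(im=im,D=D,K=K,W=W); np.savez('w7.npz',**z)
ang(z)
cv2.imwrite('pics/c7.png',cv2.resize(im[185:285,265:385],(720,600),interpolation=cv2.INTER_NEAREST))
"
```

```text
t 11.85 tcp [ 0.6698 -0.0915  0.1258] head 90.17 q [-0.24  0.62  0.19  1.13  0.   -0.25] F [-0.4 -0.  -0.5] op -0.004
r 0.087 238 mean 0.59 min/max [-1.78  3.07]
r 0.1035 1126 mean 3.21 min/max [-4.09 10.56]
```

View pics/c7.png

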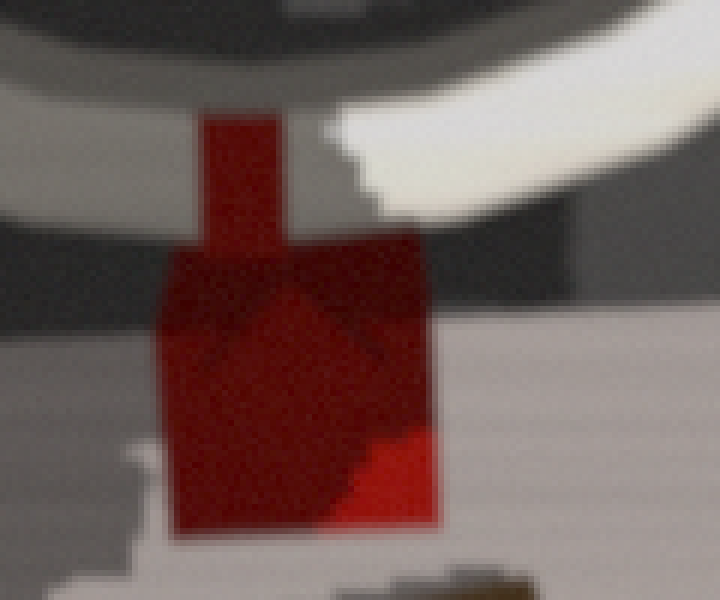

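Request:
move_arm:
  translation:
    - [0,4,-2]
    - [0,8,-4.2]
    - [0,11.4,-6.3]
    - [3,11.4,-6.3]
    - [6,11.4,-6.3]
    - [9,11.4,-6.3]
    - [11,11.4,-6.3]
    - [12,11.4,-6.3]
    - [12,11.2,-6.3]
    - [12,10.8,-6.3]
    - [12,10.4,-6.3]
    - [12,10.25,-6.3]
  rotation:
    - [0,0,0]
    - [0,0,0]
    - [0,0,0]
    - [0,0,0]
    - [0,0,0]
    - [0,0,0]
    - [0,0,0]
    - [0,0,0]
    - [0,0,0]
    - [0,0,0]
    - [0,0,0]
    - [0,0,0]
  claw: [0,0,0,0,0,0,0,0,0,0,0,0]

```text
time: 12.9
tool_pos: [0.5675, -0.157, 0.0076]
orientation: [[0.003, -1.0, -0.0], [-0.001, -0.0, 1.0], [-1.0, -0.003, -0.001]]
wrist_force: [-0.4, -0.3, 1.1]
opening: 0.003
```

Request:
move_arm:
  translation:
    - [0,-0.1,0]
    - [0,-0.12,0]
    - [0,-0.12,0]
    - [-4,-0.12,0]
    - [-8,-0.12,0]
    - [-12,-4,2.3]
    - [-12,-8,4.6]
    - [-12,-10.2,6.3]
    - [-12,-10.2,6.3]
    - [-12,-10.2,6.3]
  rotation:
    - [0,0,0]
    - [0,0,0]
    - [0,0,0]
    - [0,0,0]
    - [0,0,0]
    - [0,0,0]
    - [0,0,0]
    - [0,0,0]
    - [0,0,0]
    - [0,0,0]
  claw: [0,0,0,0,0,0,0,0,0,0]

```text
time: 13.73
tool_pos: [0.6692, -0.0915, 0.1259]
orientation: [[0.001, -1.0, -0.003], [0.0, -0.003, 1.0], [-1.0, -0.001, 0.0]]
wrist_force: [-0.5, -0.6, -0.5]
opening: 0.005
```

```bash
python3 -c "
from h import *
st(); n='wrist'
K,W=cal(n); im,D=arm.snapshot(n); z=dict(im=im,D=D,K=K,W=W); np.savez('w8.npz',**z)
ang(z)
cv2.imwrite('pics/c8.png',cv2.resize(im[185:285,265:385],(720,600),interpolation=cv2.INTER_NEAREST))
"
```

```text
t 13.73 tcp [ 0.6692 -0.0915  0.1259] head 90.17 q [-0.24  0.62  0.18  1.13  0.   -0.25] F [-0.5 -0.6 -0.5] op 0.005
r 0.087 237 mean 0.57 min/max [-1.82  3.04]
r 0.1035 1122 mean 3.2 min/max [-4.06 10.56]
```

View pics/c8.png

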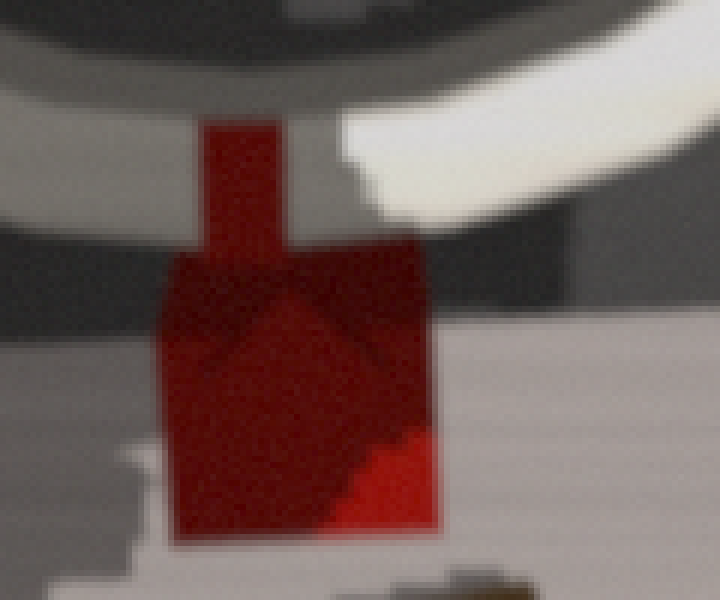

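Request:
move_arm:
  translation:
    - [0,4,-2]
    - [0,8,-4.2]
    - [0,11.2,-6.3]
    - [3,11.2,-6.3]
    - [6,11.2,-6.3]
    - [9,11.2,-6.3]
    - [11,11.2,-6.3]
    - [12,11.2,-6.3]
    - [12,10.8,-6.3]
    - [12,10.4,-6.3]
    - [12,10.2,-6.3]
    - [12,10.05,-6.3]
  rotation:
    - [0,0,0]
    - [0,0,0]
    - [0,0,0]
    - [0,0,0]
    - [0,0,0]
    - [0,0,0]
    - [0,0,0]
    - [0,0,0]
    - [0,0,0]
    - [0,0,0]
    - [0,0,0]
    - [0,0,0]
  claw: [0,0,0,0,0,0,0,0,0,0,0,0]

```text
time: 14.78
tool_pos: [0.5687, -0.1569, 0.0076]
orientation: [[0.003, -1.0, -0.0], [-0.001, -0.0, 1.0], [-1.0, -0.003, -0.001]]
wrist_force: [0.2, -0.9, -0.5]
opening: 0.002
```

Request:
move_arm:
  translation:
    - [0,-0.12,0]
    - [0,-0.22,0]
    - [0,-0.22,0]
  rotation:
    - [0,0,0]
    - [0,0,0]
    - [0,0,0]
  claw: [0,0,0]

```text
time: 15.03
tool_pos: [0.5697, -0.1565, 0.0065]
orientation: [[0.001, -1.0, -0.0], [-0.0, -0.0, 1.0], [-1.0, -0.001, -0.0]]
wrist_force: [-0.2, 0.6, -0.6]
opening: -0.002
```

Request:
move_arm:
  translation:
    - [-4,0,0]
    - [-8,0,0]
    - [-12,-4,2.3]
    - [-12,-8,4.6]
    - [-12,-9.8,6.3]
    - [-12,-9.8,6.3]
    - [-12,-9.8,6.3]
  rotation:
    - [0,0,0]
    - [0,0,0]
    - [0,0,0]
    - [0,0,0]
    - [0,0,0]
    - [0,0,0]
    - [0,0,0]
  claw: [0,0,0,0,0,0,0]

```text
time: 15.62
tool_pos: [0.6687, -0.0916, 0.1259]
orientation: [[0.001, -1.0, -0.003], [0.0, -0.003, 1.0], [-1.0, -0.001, 0.0]]
wrist_force: [0.1, -0.1, -0.7]
opening: -0.001
```

```bash
python3 -c "
from h import *
st(); n='wrist'
K,W=cal(n); im,D=arm.snapshot(n); z=dict(im=im,D=D,K=K,W=W); np.savez('w9.npz',**z)
ang(z)
cv2.imwrite('pics/c9.png',cv2.resize(im[0:480,100:580],(600,600)))
"
```

```text
t 15.62 tcp [ 0.6687 -0.0916  0.1259] head 90.17 q [-0.24  0.62  0.18  1.13  0.   -0.25] F [ 0.1 -0.1 -0.7] op -0.001
r 0.087 238 mean 0.57 min/max [-1.83  3.04]
r 0.1035 1114 mean 3.26 min/max [-4.05 10.59]
```

View pics/c9.png

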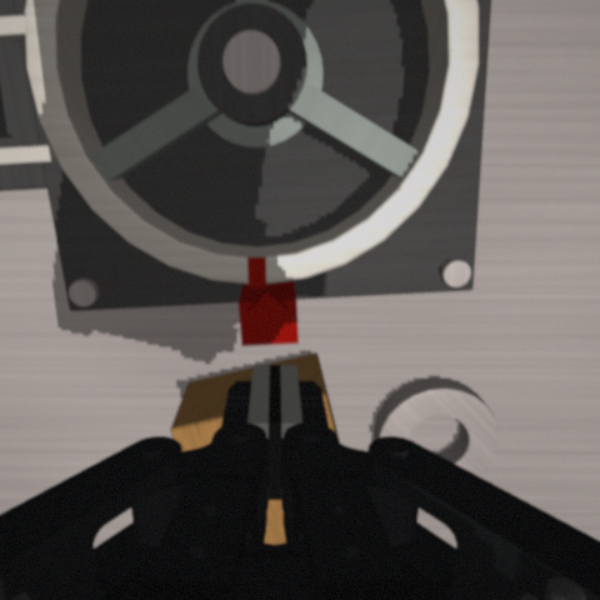

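Request:
move_arm:
  translation:
    - [0,4,-2]
    - [0,8,-4.2]
    - [0,11,-6.3]
    - [3,11,-6.3]
    - [6,11,-6.3]
    - [9,11,-6.3]
    - [11,11,-6.3]
    - [12,11,-6.3]
    - [12,10.6,-6.3]
    - [12,10.2,-6.3]
    - [12,9.9,-6.3]
    - [12,9.75,-6.3]
  rotation:
    - [0,0,0]
    - [0,0,0]
    - [0,0,0]
    - [0,0,0]
    - [0,0,0]
    - [0,0,0]
    - [0,0,0]
    - [0,0,0]
    - [0,0,0]
    - [0,0,0]
    - [0,0,0]
    - [0,0,0]
  claw: [0,0,0,0,0,0,0,0,0,0,0,0]

```text
time: 16.67
tool_pos: [0.5709, -0.1568, 0.0074]
orientation: [[0.001, -1.0, -0.0], [-0.001, -0.0, 1.0], [-1.0, -0.001, -0.001]]
wrist_force: [-2.2, 0.1, 0.7]
opening: -0.0
```

Request:
move_arm:
  translation:
    - [0,-0.05,0]
    - [0,-0.1,0]
  rotation:
    - [0,0,0]
    - [0,0,0]
  claw: [0,0]

```text
time: 16.83
tool_pos: [0.5712, -0.1567, 0.0068]
orientation: [[0.001, -1.0, -0.0], [-0.001, -0.0, 1.0], [-1.0, -0.001, -0.001]]
wrist_force: [-2.1, -1.4, 2.3]
opening: 0.004
```

Request:
move_arm:
  translation:
    - [0,-0.05,0]
    - [0,-0.1,0]
  rotation:
    - [0,0,0]
    - [0,0,0]
  claw: [0,0]

```text
time: 17.0
tool_pos: [0.5718, -0.1565, 0.0063]
orientation: [[0.0, -1.0, -0.0], [-0.0, -0.0, 1.0], [-1.0, -0.0, -0.0]]
wrist_force: [-2.5, -1.6, 1.6]
opening: 0.0
```

```bash
python3 -c "
from h import *
st(); n='wrist'
K,W=cal(n); im,D=arm.snapshot(n); z=dict(im=im,D=D,K=K,W=W); np.savez('w10.npz',**z)
cv2.imwrite('pics/w10.png',im)
"
```

```text
t 17.0 tcp [ 0.5718 -0.1565  0.0063] head 90.01 q [-0.39  0.58 -0.23  0.76 -0.   -0.39] F [-2.5 -1.6  1.6] op 0.0
```

View pics/w10.png

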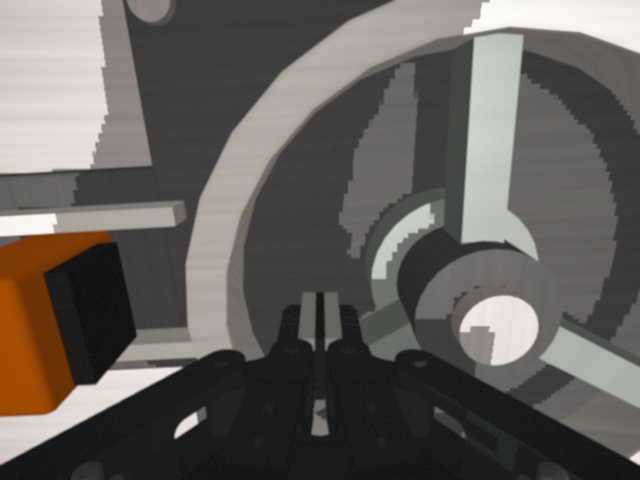

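Contact, with (-2.5, -1.6) N on the tool. The 180° spoke at the top of this picture, its light top face spanning about (475–523, 38) to (462–510, 240), gives the pulley angle without lifting out.

```bash
cat >> h.py <<'E'
def spoke(z,c=(.560,-.102),h=.058):
    # centreline of the 180deg spoke from brightness edges of its top face
    K,W,im=z['K'],z['W'],z['im']; g=im.min(2).astype(float); L=[];Rr=[]
    rr=np.arange(.036,.080,.002)
    th=np.arange(165,195,.05)
    res=[]
    for r in rr:
        pts=[proj(K,W,[c[0]+r*np.cos(np.radians(t)),c[1]+r*np.sin(np.radians(t)),h]) for t in th]
        pts=np.array(pts,np.float32)
        pr=cv2.remap(im.min(2),pts[:,0].reshape(1,-1),pts[:,1].reshape(1,-1),1)[0]>150
        if pr.any() and 0<pts[:,1].min():
            i=np.where(pr)[0]; w=np.radians(th[i.max()]-th[i.min()])*r
            if .010<w<.018: res.append((r,(th[i.max()]+th[i.min()])/2,w))
    res=np.array(res)
    if len(res)<3: print('few',res); return
    # fit line: offset = r*sin(a-a0)+const
    lat=res[:,0]*np.radians(res[:,1]-180); s,b=np.polyfit(res[:,0],lat,1)
    print('spoke slope ang',np.degrees(s).round(2),'offset mm',(b*1000).round(2),'mean ang',(res[:,1].mean()-180).round(2),len(res),res[:,2].mean().round(4))
E
python3 -c "
from h import *
spoke(np.load('w10.npz'))
for k in (5,6,7,8,9): spoke(np.load('w%d.npz'%k))
"
```

```text
spoke slope ang 2.71 offset mm -0.7 mean ang 1.97 22 0.0141
few []
few []
few []
few []
few []
```

Request:
move_arm:
  translation:
    - [0,-0.03,0]
    - [0,-0.06,0]
  rotation:
    - [0,0,0]
    - [0,0,0]
  claw: [0,0]

```text
time: 17.22
tool_pos: [0.5722, -0.1563, 0.006]
orientation: [[-0.0, -1.0, -0.0], [0.0, -0.0, 1.0], [-1.0, 0.0, 0.0]]
wrist_force: [-3.2, -0.7, 1.9]
opening: 0.002
```

```bash
python3 -c "
from h import *
st(); n='wrist'
K,W=cal(n); im,D=arm.snapshot(n); z=dict(im=im,D=D,K=K,W=W); spoke(z)
"
```

```text
t 17.22 tcp [ 0.5722 -0.1563  0.006 ] head 90.01 q [-0.39  0.58 -0.23  0.76 -0.   -0.39] F [-3.2 -0.7  1.9] op 0.002
spoke slope ang 3.35 offset mm -0.71 mean ang 2.6 22 0.0141
```

Request:
move_arm:
  translation:
    - [-4,0.2,0]
    - [-8,0,0]
    - [-12,-4,2.3]
    - [-12,-8,4.6]
    - [-12,-9.5,6.3]
    - [-12,-9.5,6.3]
    - [-12,-9.5,6.3]
  rotation:
    - [0,0,0]
    - [0,0,0]
    - [0,0,0]
    - [0,0,0]
    - [0,0,0]
    - [0,0,0]
    - [0,0,0]
  claw: [0,0,0,0,0,0,0]

```text
time: 17.85
tool_pos: [0.669, -0.0915, 0.1257]
orientation: [[0.001, -1.0, -0.003], [0.0, -0.003, 1.0], [-1.0, -0.001, 0.0]]
wrist_force: [-0.6, -0.0, 0.1]
opening: 0.0
```

```bash
python3 -c "
from h import *
st(); n='wrist'
K,W=cal(n); im,D=arm.snapshot(n); z=dict(im=im,D=D,K=K,W=W); np.savez('w11.npz',**z)
ang(z)
cv2.imwrite('pics/c11.png',cv2.resize(im[185:285,265:385],(720,600),interpolation=cv2.INTER_NEAREST))
"
```

```text
t 17.85 tcp [ 0.669  -0.0915  0.1257] head 90.18 q [-0.24  0.62  0.18  1.13  0.   -0.25] F [-0.6 -0.   0.1] op 0.0
r 0.087 246 mean 3.17 min/max [0.61 5.75]
r 0.1035 1120 mean 3.2 min/max [-4.07 10.48]
```

View pics/c11.png

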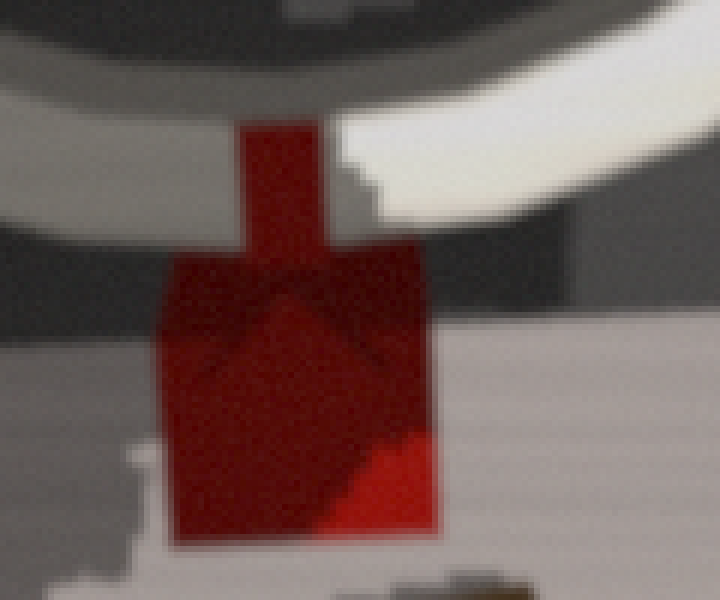

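Mark and pointer apex now line up, 3.17° against about 3.2–3.4°. Next is the brake.

Request:
move_arm:
  translation:
    - [0,2,-4]
    - [0,4,-8]
    - [0,6,-12]
    - [0,7.5,-16]
    - [0,9.5,-20]
    - [0,9.5,-22.2]
    - [3,9.5,-22.2]
    - [6,9.5,-22.2]
    - [9,9.5,-22.2]
    - [11,9.5,-22.2]
    - [12,9.5,-22.2]
    - [12,9.5,-22.2]
  rotation:
    - [0,0,0]
    - [-0.065,0,0]
    - [-0.065,0,0]
    - [-0.065,0,0]
    - [-0.065,0,0]
    - [-0.065,0,0]
    - [-0.065,0,0]
    - [-0.065,0,0]
    - [-0.065,0,0]
    - [-0.065,0,0]
    - [-0.065,0,0]
    - [-0.065,0,0]
  claw: [0,0,0,0,0,0,0,0,0,0,0,0]

```text
time: 18.9
tool_pos: [0.5698, -0.3146, 0.0036]
orientation: [[-0.004, -0.998, -0.064], [0.003, -0.064, 0.998], [-1.0, 0.004, 0.003]]
wrist_force: [-0.3, 0.8, 0.6]
opening: -0.003
```

```bash
python3 -c "
from h import *
st(); 
d=np.array([-.0645,.998])
for s in (.17,.155,.151): rel([*(np.array([.560,-.102])-s*d),.005])
n='wrist'; K,W=cal(n); im,D=arm.snapshot(n); z=dict(im=im,D=D,K=K,W=W); np.savez('w12.npz',**z); cv2.imwrite('pics/w12.png',im)
"
```

```text
t 18.9 tcp [ 0.5698 -0.3146  0.0036] head 93.67 q [-0.62  0.68 -0.05  0.85  0.   -0.68] F [-0.3  0.8  0.6] op -0.003
t [-0.13, -0.39, 4.28] r [0.0, 0.0, 0.0]
t [-0.12, -0.39, 5.78] r [0.0, 0.0, 0.0]
t [-0.12, -0.39, 6.18] r [0.0, 0.0, 0.0]
```

View pics/w12.png

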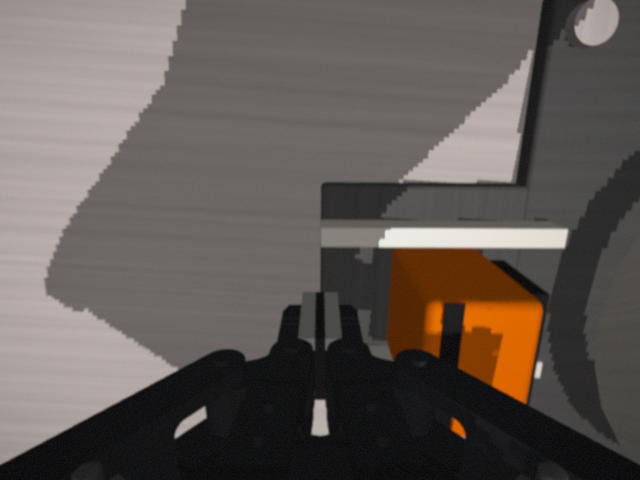

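Request:
move_arm:
  translation:
    - [0,-0.4,0.6]
    - [0,-0.4,1.2]
    - [0,-0.4,1.8]
    - [0,-0.4,2.4]
    - [0,-0.4,3.0]
    - [0,-0.4,3.6]
    - [0,-0.4,4.2]
    - [0,-0.4,4.7]
    - [0,-0.4,5.0]
    - [0,-0.4,5.2]
    - [0,-0.4,5.4]
    - [0,-0.4,5.5]
  rotation:
    - [0,0,0]
    - [0,0,0]
    - [0,0,0]
    - [0,0,0]
    - [0,0,0]
    - [0,0,0]
    - [0,0,0]
    - [0,0,0]
    - [0,0,0]
    - [0,0,0]
    - [0,0,0]
    - [0,0,0]
  claw: [0,0,0,0,0,0,0,0,0,0,0,0]

```text
time: 19.95
tool_pos: [0.5729, -0.261, 0.006]
orientation: [[-0.0, -0.998, -0.065], [-0.002, -0.065, 0.998], [-1.0, 0.0, -0.002]]
wrist_force: [2.1, -10.4, 0.5]
opening: -0.002
```

Request:
move_arm:
  translation:
    - [0,0,0.1]
    - [0,0,0.2]
  rotation:
    - [0,0,0]
    - [0,0,0]
  claw: [0,0]

```text
time: 20.12
tool_pos: [0.5729, -0.261, 0.0061]
orientation: [[0.0, -0.998, -0.064], [-0.005, -0.064, 0.998], [-1.0, 0.0, -0.005]]
wrist_force: [0.9, -16.6, -2.4]
opening: -0.003
```

Request:
move_arm:
  translation:
    - [0,0,0.1]
    - [0,0,0.2]
  rotation:
    - [0,0,0]
    - [0,0,0]
  claw: [0,0]

```text
time: 20.28
tool_pos: [0.5729, -0.2611, 0.0062]
orientation: [[0.0, -0.998, -0.062], [-0.008, -0.062, 0.998], [-1.0, 0.0, -0.008]]
wrist_force: [0.9, -24.8, -6.4]
opening: 0.002
```

Request:
move_arm:
  translation:
    - [0,0,-1]
    - [0,0,-2]
    - [-4,0,-2]
    - [-8,0,-2]
    - [-12,-2,2]
    - [-12,-5,6]
    - [-12,-8,10]
    - [-12,-8.5,12]
    - [-12,-8.5,12]
  rotation:
    - [0,0,0]
    - [0,0,0]
    - [0,0,0]
    - [0,0,0]
    - [0,0,0]
    - [0.065,0,0]
    - [0.065,0,0]
    - [0.065,0,0]
    - [0.065,0,0]
  claw: [0,0,0,0,0,0,0,0,0]

```text
time: 21.03
tool_pos: [0.651, -0.1251, 0.1259]
orientation: [[-0.0, -1.0, -0.005], [0.003, -0.005, 1.0], [-1.0, 0.0, 0.003]]
wrist_force: [-0.7, -0.3, -0.4]
opening: -0.001
```

```bash
python3 -c "
from h import *
st(); n='wrist'
K,W=cal(n); im,D=arm.snapshot(n); z=dict(im=im,D=D,K=K,W=W); np.savez('w13.npz',**z)
ang(z); cv2.imwrite('pics/w13.png',im)
rel([.48,.18,.25],160); rel([.484,.177,.25],140); rel([.484,.177,.25],-40)
"
```

```text
t 21.03 tcp [ 0.651  -0.1251  0.1259] head 90.26 q [-0.3   0.6   0.14  1.12  0.   -0.31] F [-0.7 -0.3 -0.4] op -0.001
r 0.087 226 mean 3.83 min/max [1.37 6.32]
r 0.1035 1090 mean 3.02 min/max [-4.85 10.59]
t [-12.36, 16.9, 30.7] r [-1.217, 0.003, 0.001]
t [-12.36, 16.51, 30.4] r [-0.867, 0.003, 0.0]
t [-12.36, 16.51, 30.4] r [2.274, 0.0, -0.003]
```

View pics/w13.png

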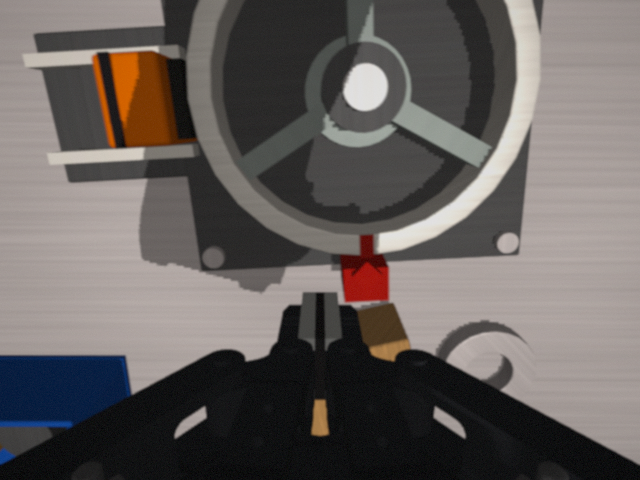

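Brake pad sits on the rim, and the mark (367,243) still lies in line with the pointer apex (367,258). On to the tag: I'll hover on its supposed yellow side to check it.

```bash
python3 -c "
from h import *
st(); rel([.454,.203,.225],140)"
```

```text
t 21.08 tcp [ 0.6505 -0.1259  0.1256] head 90.3 q [-0.3   0.6   0.14  1.12  0.   -0.31] F [-0.1  1.2  0. ] op -0.001
t [-9.85, 19.49, 33.01] r [-0.867, 0.003, 0.0]
```

Request:
move_arm:
  translation:
    - [-4,0,0]
    - [-8,1,2]
    - [-9.9,3,5]
    - [-9.9,5,8.5]
    - [-9.9,7,12]
    - [-9.9,9,15.5]
    - [-9.9,11,19]
    - [-9.9,13,22.5]
    - [-9.9,15,26]
    - [-9.9,17,29.5]
    - [-9.9,19.5,33]
    - [-9.9,19.5,33]
  rotation:
    - [-0.1,0,0]
    - [-0.2,0,0]
    - [-0.3,0,0]
    - [-0.4,0,0]
    - [-0.5,0,0]
    - [-0.6,0,0]
    - [-0.7,0,0]
    - [-0.8,0,0]
    - [-0.867,0,0]
    - [-0.867,0,0]
    - [-0.867,0,0]
    - [-0.867,0,0]
  claw: [4,4,4,4,4,4,4,4,4,4,4,4]

```text
time: 22.08
tool_pos: [0.4499, 0.2027, 0.2247]
orientation: [[-0.004, -0.644, -0.765], [0.001, -0.765, 0.644], [-1.0, 0.001, 0.004]]
wrist_force: [1.0, 0.2, 0.2]
opening: 0.471
```

```bash
python3 -c "
from h import *
st(); n='wrist'
K,W=cal(n); im,D=arm.snapshot(n); z=dict(im=im,D=D,K=K,W=W); np.savez('w14.npz',**z)
cv2.imwrite('pics/w14.png',im)
for t,h in (('tag_grip',.162),('tag_eye',.109),('rack',.0)):
  for r in arm.mark_of(n,t)[:2]: print(t,round(r['p'],2),np.round(r['location'],1),atz(K,W,r['location'],h).round(4))
P=cloud(K,W,D); m=(D>0)&(np.hypot(P[...,0]-.4845,P[...,1]-.1775)<.07)&(P[...,2]>.165)&(P[...,2]<.19); p=P[m]; print(m.sum(),p.mean(0)); print(cv2.minAreaRect((p[:,:2]*1000).astype(np.float32)))
"
```

```text
t 22.08 tcp [0.4499 0.2027 0.2247] head 139.94 q [ 0.27  0.22 -0.18  1.18  0.   -0.6 ] F [1.  0.2 0.2] op 0.471
tag_grip 0.69 [253.6 247.7] [0.4843 0.1788 0.162 ]
tag_eye 0.63 [260.2 226.2] [0.4866 0.1765 0.109 ]
rack 0.69 [279.7 199.5] [0.4832 0.1799 0.    ]
rack 0.68 [437.6 442.8] [0.5372 0.54   0.    ]
1120 [0.4824167  0.1757676  0.17890129]
((484.2103271484375, 176.611083984375), (36.73783874511719, 8.521231651306152), 50.31315612792969)
```

View pics/w14.png

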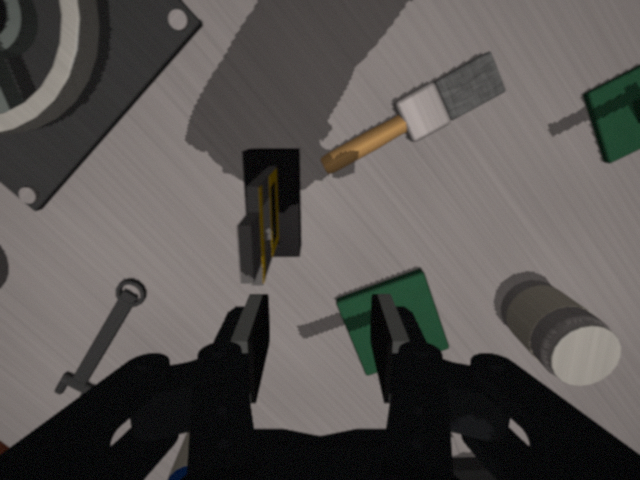

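The yellow face points along tool +z, as expected. The neck is at (0.4842, 0.1766) and the normal's heading is 140.3°.

```bash
python3 -c "
from h import *
st(); rel([.4842,.1766,.109],140.3)"
```

```text
t 22.28 tcp [0.4547 0.1981 0.2248] head 139.66 q [ 0.26  0.22 -0.17  1.18 -0.   -0.6 ] F [-0.   0.2 -0.6] op 0.468
t [11.58, -0.28, -3.65] r [-0.011, 0.0, -0.001]
```

Request:
move_arm:
  translation:
    - [0,-0.3,-2]
    - [0,-0.3,-3.7]
    - [0,-0.3,-3.7]
    - [3,-0.3,-3.7]
  rotation:
    - [0,0,0]
    - [-0.01,0,0]
    - [-0.01,0,0]
    - [-0.01,0,0]
  claw: [4,4,4,4]

```text
time: 22.62
tool_pos: [0.4889, 0.1761, 0.1985]
orientation: [[0.007, -0.642, -0.767], [0.001, -0.767, 0.642], [-1.0, -0.006, -0.005]]
wrist_force: [1.6, 0.8, 0.1]
opening: 0.47
```

```bash
python3 -c "
from h import *
n='wrist'
K,W=cal(n); im,D=arm.snapshot(n); z=dict(im=im,D=D,K=K,W=W); np.savez('w15.npz',**z)
cv2.imwrite('pics/w15.png',im)
P=cloud(K,W,D); m=(D>0)&(np.hypot(P[...,0]-.4845,P[...,1]-.1775)<.035)&(P[...,2]>.165)&(P[...,2]<.19); p=P[m]; print(m.sum(),p.mean(0)); print(cv2.minAreaRect((p[:,:2]*1000).astype(np.float32)))
st(); rel([.4842,.1766,.109],140.3)"
```

```text
1075 [0.48257915 0.1748375  0.18041493]
((483.7987060546875, 176.4228515625), (36.552947998046875, 7.569708824157715), 50.27720642089844)
t 22.67 tcp [0.4842 0.1755 0.1905] head 140.08 q [ 0.21  0.28 -0.19  1.11  0.   -0.67] F [-1.9  1.2 -5.6] op 0.472
t [8.15, -0.11, 0.05] r [-0.004, 0.002, -0.003]
```

View pics/w15.png

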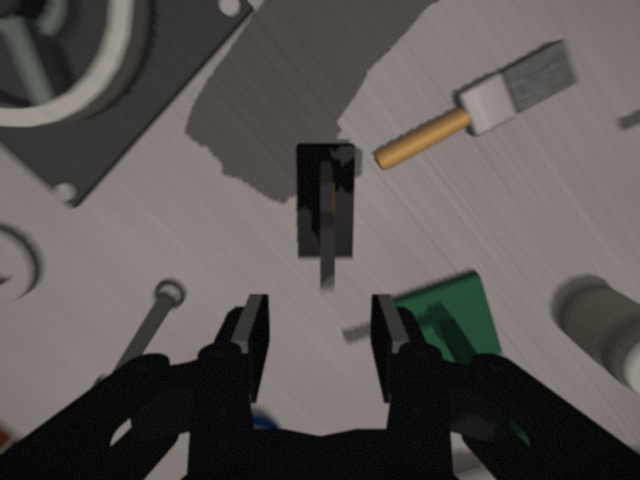

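Request:
move_arm:
  translation:
    - [2.5,0,0]
    - [5,0,0]
    - [7,0,0]
    - [8.4,0,0]
    - [8.4,0,0]
    - [8.4,0,0]
    - [8.4,0,0]
    - [8.4,0,0]
    - [8.4,0,0]
    - [8.4,0,0]
    - [8.4,0,0]
  rotation:
    - [0,0,0]
    - [0,0,0]
    - [0,0,0]
    - [0,0,0]
    - [0,0,0]
    - [0,0,0]
    - [0,0,0]
    - [0,0,0]
    - [0,0,0]
    - [0,0,0]
    - [0,0,0]
  claw: [4,4,4,4,4,0,0,0,0,0,0]

```text
time: 23.58
tool_pos: [0.4856, 0.1775, 0.1123]
orientation: [[0.002, -0.639, -0.769], [0.0, -0.769, 0.639], [-1.0, -0.002, -0.002]]
wrist_force: [-0.5, -0.9, 6.5]
opening: 0.082
```

```bash
python3 -c "
from h import *
st()
n='wrist'
K,W=cal(n); im,D=arm.snapshot(n); z=dict(im=im,D=D,K=K,W=W); np.savez('w16.npz',**z)
cv2.imwrite('pics/w16.png',im)
n='side'
K,W=cal(n); im,D=arm.snapshot(n); cv2.imwrite('pics/s16.png',cv2.resize(im[110:260,180:380],(800,600)))
"
```

```text
t 23.58 tcp [0.4856 0.1775 0.1123] head 140.26 q [ 0.21  0.34 -0.32  0.91 -0.   -0.67] F [-0.5 -0.9  6.5] op 0.082
```

View pics/w16.png

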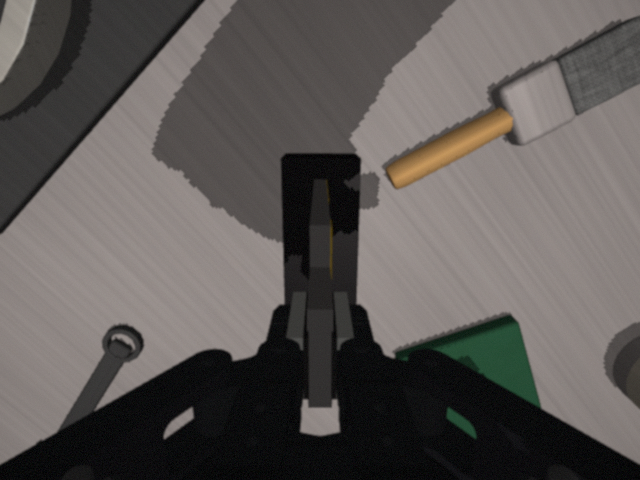

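View pics/s16.png

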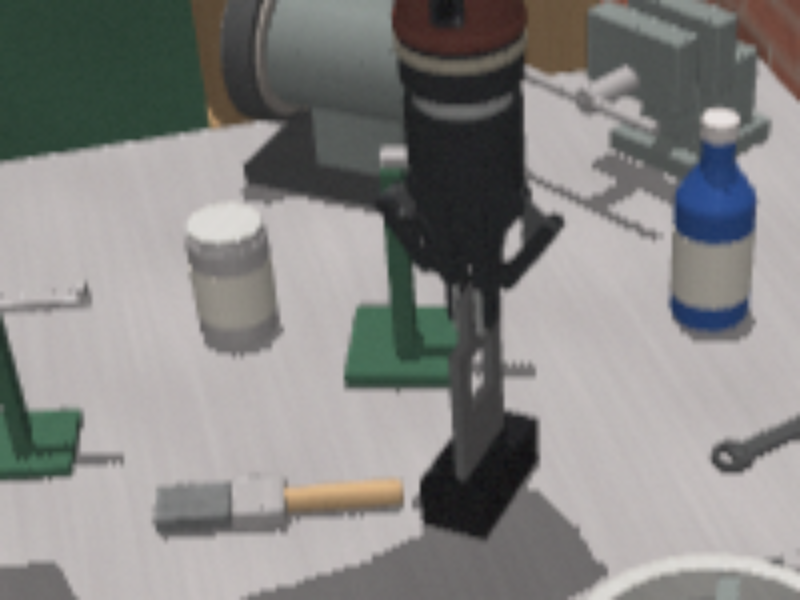

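Tag gripped at 7–8 mm opening, with pads on the neck. Next come the surroundings of the hook, from the first pictures.

Run:
```python
from h import *
for n in ('scene','side'):
    z=np.load(n+'0.npz'); K,W,D,im=z['K'],z['W'],z['D'],z['im']; P=cloud(K,W,D); X,Y,Z=P[...,0],P[...,1],P[...,2]
    hsv=cv2.cvtColor(im,cv2.COLOR_BGR2HSV)
    m=(D>0)&(Z>.03)&(Z<.17)&(hsv[...,0]>100)&(hsv[...,0]<130)&(hsv[...,1]>120)&(Y>.15); print(n,'bottle',P[m].mean(0).round(3),m.sum())
    m=(D>0)&(Z>.09)&(Z<.11)&(np.hypot(X-.5,Y-.47)<.08); print('can top',P[m].mean(0).round(3) if m.any() else 0)
    m=(D>0)&(Z>.178)&(Z<.19)&(np.hypot(X-.515,Y-.35)<.065); q=P[m][:,:2]; mu=q.mean(0); u,s,v=np.linalg.svd(q-mu); d=v[0]*np.sign(v[0][0]); t=(q-mu)@d; print('arm mid',mu.round(4),'dir',np.degrees(np.arctan2(d[1],d[0])).round(2),'ends',(mu+d*np.percentile(t,1)).round(4),(mu+d*np.percentile(t,99)).round(4),len(q))
    m=(D>0)&(Z>.191)&(Z<.204)&(np.hypot(X-.565,Y-.34)<.03); print('tip',P[m].mean(0).round(4) if m.any() else 0,m.sum())
for n in ('w14','w15'):
    z=np.load(n+'.npz'); K,W,D,im=z['K'],z['W'],z['D'],z['im']; P=cloud(K,W,D); X,Y,Z=P[...,0],P[...,1],P[...,2]
    hsv=cv2.cvtColor(im,cv2.COLOR_BGR2HSV)
    m=(D>0)&(hsv[...,0]>60)&(hsv[...,0]<90)&(hsv[...,1]>100)&(abs(Z-.015)<.006)&(X>.4); r=cv2.minAreaRect((P[m][:,:2]*1000).astype(np.float32)); print(n,'foot',r)
rel([.61,.325,.2],-17)
```

```text
scene bottle [0.751 0.345 0.121] 583
can top 0
arm mid [0.5175 0.3544] dir -18.59 ends [0.4708 0.3701] [0.5706 0.3366] 197
tip [0.5672 0.3374 0.197 ] 37
side bottle [0.721 0.327 0.12 ] 357
can top 0
arm mid [0.5133 0.3494] dir -19.44 ends [0.4654 0.3663] [0.5646 0.3313] 182
tip [0.5608 0.3332 0.1976] 22
w14 foot ((477.537841796875, 362.00909423828125), (97.41400146484375, 96.53950500488281), 71.57858276367188)
w15 foot ((471.69537353515625, 360.689697265625), (91.45452880859375, 85.3062744140625), 70.99333190917969)
t [-8.74, -19.31, -0.15] r [2.745, 0.002, 0.003]
```

Request:
move_arm:
  translation:
    - [-2,0,0]
    - [-4,0,0]
    - [-6.5,0,0]
    - [-8.7,0,0]
    - [-8.7,-2,-1.7]
    - [-8.7,-4,-3.4]
    - [-8.7,-6,-5]
    - [-8.7,-8,-6.7]
    - [-8.7,-9.7,-8.1]
    - [-8.7,-9.7,-8.1]
    - [-8.7,-9.7,-8.1]
    - [-8.7,-9.7,-8.1]
  rotation:
    - [0,0,0]
    - [0,0,0]
    - [0,0,0]
    - [0.12,0,0]
    - [0.24,0,0]
    - [0.36,0,0]
    - [0.48,0,0]
    - [0.6,0,0]
    - [0.72,0,0]
    - [0.84,0,0]
    - [0.96,0,0]
    - [1.08,0,0]
  claw: [0,0,0,0,0,0,0,0,0,0,0,0]

```text
time: 24.68
tool_pos: [0.609, 0.2002, 0.1977]
orientation: [[-0.001, -0.978, 0.207], [-0.0, 0.207, 0.978], [-1.0, 0.001, -0.0]]
wrist_force: [0.1, 0.3, -0.8]
opening: 0.085
```

```bash
python3 -c "
from h import *
st(); rel([.607,.321,.2],-18.7)"
```

```text
t 24.68 tcp [0.609  0.2002 0.1977] head 78.04 q [ 0.2   0.52  0.2   1.25 -0.    0.41] F [ 0.1  0.3 -0.8] op 0.085
t [-0.23, 2.7, 11.77] r [1.688, -0.001, -0.0]
```

Request:
move_arm:
  translation:
    - [0,0,0]
    - [0,0,0]
    - [0,0,0]
    - [0,0,0]
    - [0,0,0]
    - [-0.2,0.5,1.5]
    - [-0.2,1,3]
    - [-0.2,1.5,5]
    - [-0.2,2,7]
    - [-0.2,2.2,9]
    - [-0.2,2.5,10.5]
    - [-0.2,2.7,11.8]
  rotation:
    - [0.12,0,0]
    - [0.24,0,0]
    - [0.36,0,0]
    - [0.48,0,0]
    - [0.6,0,0]
    - [0.72,0,0]
    - [0.84,0,0]
    - [0.96,0,0]
    - [1.08,0,0]
    - [1.2,0,0]
    - [1.32,0,0]
    - [1.44,0,0]
  claw: [0,0,0,0,0,0,0,0,0,0,0,0]

```text
time: 25.68
tool_pos: [0.6059, 0.3225, 0.2001]
orientation: [[-0.0, 0.077, 0.997], [0.0, 0.997, -0.077], [-1.0, 0.0, -0.0]]
wrist_force: [-0.3, -0.7, -2.1]
opening: 0.085
```

Request:
move_arm:
  translation:
    - [0,0,0]
    - [0,0,0]
    - [0,0,0]
    - [0,0,0]
  rotation:
    - [0.12,0,0]
    - [0.248,0,0]
    - [0.248,0,0]
    - [0.248,0,0]
  claw: [0,0,0,0]

```text
time: 26.02
tool_pos: [0.6062, 0.3212, 0.2001]
orientation: [[-0.0, 0.311, 0.95], [-0.0, 0.95, -0.311], [-1.0, -0.0, -0.0]]
wrist_force: [1.1, 0.2, -1.1]
opening: 0.083
```

```bash
python3 -c "
from h import *
st()
for n in ('wrist','side','scene'):
  K,W=cal(n); im,D=arm.snapshot(n); np.savez(n+'17.npz',im=im,D=D,K=K,W=W); cv2.imwrite('pics/%s17.png'%n,im)
a=cv2.imread('pics/scene17.png');b=cv2.imread('pics/side17.png')
cv2.imwrite('pics/cd17.png',np.hstack([cv2.resize(a[200:340,380:520],(400,400)),cv2.resize(b[90:210,230:350],(400,400))]))
for n,h in (('wrist',0),('side',0),('scene',0)):
  z=np.load(n+'17.npz')
  for t,h in (('tag_eye',.197),('hook_tip',.194),('hook_root',.18)):
    for r in arm.mark_of(n,t)[:2]: print(n,t,round(r['p'],2),np.round(r['location'],1),atz(z['K'],z['W'],r['location'],h).round(4))
"
```

```text
t 26.02 tcp [0.6062 0.3212 0.2001] head -18.12 q [ 0.38  0.61  0.37  1.32 -0.    2.27] F [ 1.1  0.2 -1.1] op 0.083
wrist tag_eye 0.36 [321.9 331.4] [0.5974 0.2911 0.197 ]
wrist hook_tip 0.95 [228.3 270. ] [0.5631 0.3366 0.194 ]
wrist hook_root 0.58 [ 64.5 260.3] [0.4772 0.3646 0.18  ]
wrist hook_root 0.43 [230.4 268.4] [0.5595 0.333  0.18  ]
side tag_eye 0.48 [326.2 144. ] [0.6115 0.319  0.197 ]
side tag_eye 0.41 [414.7 246.3] [ 0.6514 -0.1746  0.197 ]
side hook_tip 0.8 [309.7 143.7] [0.567  0.3418 0.194 ]
side hook_tip 0.64 [201.8 182.8] [0.2349 0.2307 0.194 ]
side hook_root 0.92 [177.9 186.8] [0.1714 0.2539 0.18  ]
side hook_root 0.69 [277.4 151.8] [0.4686 0.3502 0.18  ]
scene tag_eye 0.82 [449.5 291.7] [0.612 0.327 0.197]
scene tag_eye 0.41 [278.4 296.6] [ 0.7635 -0.0482  0.197 ]
scene hook_tip 0.57 [453.7 278.5] [0.5628 0.3304 0.194 ]
scene hook_root 0.76 [473.6 262.9] [0.4771 0.3711 0.18  ]
scene hook_root 0.58 [293.  270.2] [ 0.6579 -0.053   0.18  ]
```

View pics/wrist17.png

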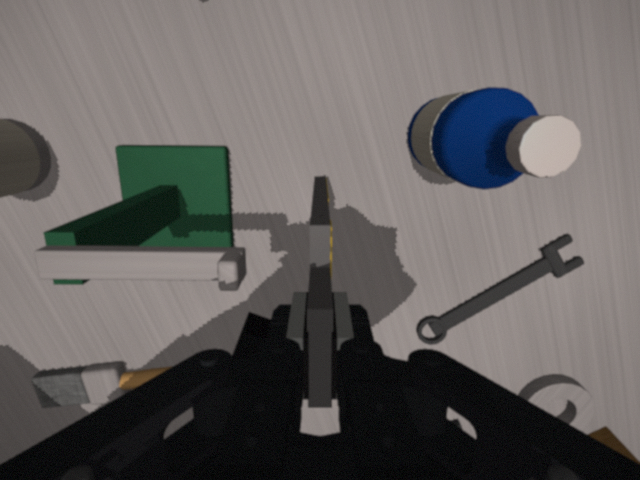

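View pics/cd17.png

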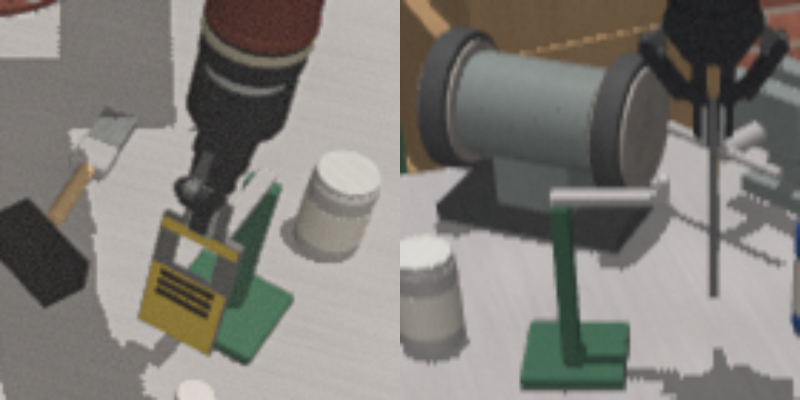

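Run:
```python
from h import *
z=np.load('wrist17.npz'); K,W,D,im=z['K'],z['W'],z['D'],z['im']; P=cloud(K,W,D)
T=np.array([.6062,.3212,.2001]); R=headR(-18.12)
Q=(P-T)@R   # tool coords
x,y,zz=Q[...,0],Q[...,1],Q[...,2]; h=P[...,2]
m=(D>0)&(h>.178)&(h<.192)&(zz<-.055)&(zz>-.16)&(abs(y)<.06)
print('arm top',m.sum(),'z',np.median(h[m]))
for a in np.arange(-.15,-.05,.015):
    s=m&(zz>a)&(zz<a+.015)
    if s.sum()>20: print(round(a,3),'y range',np.percentile(y[s],[3,97]).round(4),'mid',np.percentile(y[s],[3,97]).mean().round(4),s.sum())
m=(D>0)&(h>.193)&(h<.206)&(zz<-.02)&(zz>-.08)&(abs(y)<.04); print('tip',m.sum(),'y',np.percentile(y[m],[3,97]).round(4),'z',np.percentile(zz[m],[3,97]).round(4),'h',h[m].mean().round(4))
m=(D>0)&(abs(zz)<.012)&(abs(y)<.05)&(h<.28)&(h>.08)&(im.max(2)<140)
for a in np.arange(.08,.28,.01):
    s=m&(h>a)&(h<a+.01)
    if s.sum()>10: print('tag h',round(a,3),'y',np.percentile(y[s],[2,98]).round(4),'z',np.percentile(zz[s],[2,98]).round(4),s.sum())
z=np.load('scene17.npz'); K,W,D,im=z['K'],z['W'],z['D'],z['im']; P=cloud(K,W,D); Q=(P-T)@R
m=(D>0)&(abs(Q[...,2])<.02)&(abs(Q[...,1])<.05)&(P[...,2]<.27)&(P[...,2]>.06); p=Q[m]; print('scene tag',m.sum(),'h',np.percentile(P[...,2][m],[0,1,99]).round(3),'y',np.percentile(p[:,1],[1,99]).round(4),'z',np.median(p[:,2]).round(4))
hsv=cv2.cvtColor(im,cv2.COLOR_BGR2HSV); ye=m&(hsv[...,0]>18)&(hsv[...,0]<35)&(hsv[...,1]>120); print('yellow y',np.percentile(Q[...,1][ye],[1,50,99]).round(4),'h',np.percentile(P[...,2][ye],[0,1,99,100]).round(4),ye.sum())
```

```text
arm top 5866 z 0.18622189880965162
-0.15 y range [-0.0062  0.009 ] mid 0.0014 754
-0.135 y range [-0.0061  0.0089] mid 0.0014 946
-0.12 y range [-0.0067  0.0088] mid 0.0011 963
-0.105 y range [-0.0066  0.0087] mid 0.001 965
-0.09 y range [-0.0065  0.0086] mid 0.001 957
-0.075 y range [-0.0066  0.0084] mid 0.0009 955
-0.06 y range [-0.0071  0.0084] mid 0.0007 326
tip 736 y [-0.0065  0.0082] z [-0.0495 -0.0402] h 0.1993
tag h 0.09 y [0.0346 0.0349] z [-0.0041  0.0033] 12
tag h 0.1 y [0.0338 0.035 ] z [-0.0042  0.0041] 27
tag h 0.11 y [0.0338 0.035 ] z [-0.0041  0.0039] 26
tag h 0.12 y [0.0344 0.035 ] z [-0.0039  0.0034] 34
tag h 0.13 y [0.0343 0.0351] z [-0.0038  0.0039] 31
tag h 0.14 y [0.0339 0.035 ] z [-0.0042  0.004 ] 43
tag h 0.15 y [0.0338 0.035 ] z [-0.0041  0.0039] 44
tag h 0.16 y [0.0347 0.0351] z [-0.0039  0.0033] 44
tag h 0.17 y [0.0325 0.0351] z [-0.0042  0.0041] 67
tag h 0.18 y [0.0346 0.0351] z [-0.0041  0.0034] 64
tag h 0.19 y [0.0346 0.0351] z [-0.004   0.0036] 72
tag h 0.2 y [0.0346 0.0351] z [-0.0042  0.0034] 88
tag h 0.21 y [0.0345 0.0352] z [-0.004   0.0035] 107
tag h 0.22 y [0.0337 0.0351] z [-0.0042  0.0039] 122
tag h 0.23 y [0.0173 0.0349] z [-0.0041  0.0041] 1108
tag h 0.24 y [0.006  0.0182] z [-0.0115  0.0116] 657
tag h 0.25 y [0.006  0.0183] z [-0.0115  0.0116] 825
tag h 0.26 y [-0.0172  0.0182] z [-0.0098  0.0094] 3161
tag h 0.27 y [-0.0114  0.0133] z [-0.0104  0.0101] 1608
scene tag 1154 h [0.093 0.098 0.266] y [-0.0323  0.0369] z 0.0048
yellow y [-0.031   0.003   0.0357] h [0.0968 0.0991 0.2309 0.233 ] 519
```

Tag hangs plumb and centred on the tool axis, yellow side outward. The arm is in line with it to 1 mm, and the tip's end is 40 mm behind the tag. I'll lower 10 mm and thread the eye onto the arm.

Request:
move_arm:
  translation:
    - [0.5,0.1,0]
    - [1.0,0.1,0]
    - [1.0,0.1,-1.5]
    - [1.0,0.1,-3]
    - [1.0,0.1,-4]
    - [1.0,0.1,-5]
    - [1.0,0.1,-6]
    - [1.0,0.1,-7]
    - [1.0,0.1,-8]
    - [1.0,0.1,-8.5]
    - [1.0,0.1,-8.5]
    - [1.0,0.1,-8.5]
  rotation:
    - [0,0,0]
    - [0,0,0]
    - [0,0,0]
    - [0,0,0]
    - [0,0,0]
    - [0,0,0]
    - [0,0,0]
    - [0,0,0]
    - [0,0,0]
    - [0,0,0]
    - [0,0,0]
    - [0,0,0]
  claw: [0,0,0,0,0,0,0,0,0,0,0,0]

```text
time: 27.62
tool_pos: [0.5259, 0.349, 0.1902]
orientation: [[0.0, 0.314, 0.949], [0.0, 0.949, -0.314], [-1.0, 0.0, 0.0]]
wrist_force: [0.5, 0.4, -2.3]
opening: 0.079
```

```bash
python3 -c "
from h import *
st()
for n in ('wrist','side','scene'):
  K,W=cal(n); im,D=arm.snapshot(n); np.savez(n+'18.npz',im=im,D=D,K=K,W=W); cv2.imwrite('pics/%s18.png'%n,im)
a=cv2.imread('pics/scene18.png');b=cv2.imread('pics/side18.png');c=cv2.imread('pics/wrist18.png')
cv2.imwrite('pics/cd18.png',np.hstack([cv2.resize(a[210:330,400:500],(267,320),interpolation=2),cv2.resize(b[100:220,240:330],(240,320),interpolation=2),cv2.resize(c[60:420,170:450],(249,320))]))
"
```

```text
t 27.62 tcp [0.5259 0.349  0.1902] head -18.31 q [ 0.47  0.5   0.15  1.22 -0.    2.36] F [ 0.5  0.4 -2.3] op 0.079
```

View pics/cd18.png

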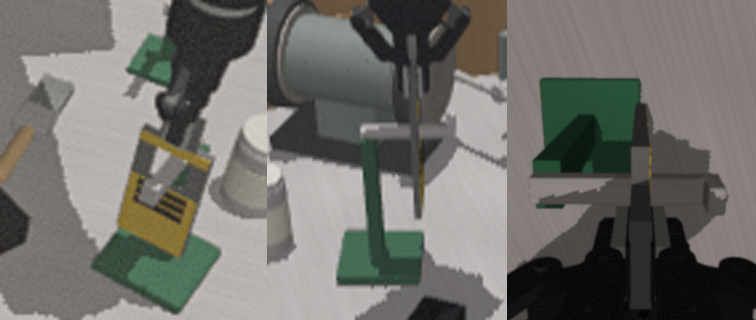

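The arm passes through the eye and the yellow face is toward the tip. Lowering onto the arm.

Request:
move_arm:
  translation:
    - [0.5,0,0]
    - [1.0,0,0]
    - [1.5,0,0]
    - [1.9,0,0]
    - [2.1,0,0]
    - [2.2,0,0]
    - [2.2,0,0]
  rotation:
    - [0,0,0]
    - [0,0,0]
    - [0,0,0]
    - [0,0,0]
    - [0,0,0]
    - [0,0,0]
    - [0,0,0]
  claw: [0,0,0,0,0,0,0]

```text
time: 28.35
tool_pos: [0.5258, 0.3489, 0.1678]
orientation: [[-0.0, 0.315, 0.949], [-0.0, 0.949, -0.315], [-1.0, -0.0, -0.0]]
wrist_force: [0.1, -0.3, -1.4]
opening: 0.085
```

Request:
move_arm:
  translation:
    - [0.1,0,0]
    - [0.1,0,0]
  rotation:
    - [0,0,0]
    - [0,0,0]
  claw: [0,0]

```text
time: 28.52
tool_pos: [0.5261, 0.349, 0.1674]
orientation: [[0.001, 0.315, 0.949], [0.0, 0.949, -0.315], [-1.0, 0.001, 0.0]]
wrist_force: [-0.0, -0.4, 0.3]
opening: 0.083
```

Request:
move_arm:
  translation:
    - [0.05,0,0]
    - [0.05,0,0]
    - [0.05,0,0]
    - [0.05,0,0]
    - [0.05,0,0]
    - [0.05,0,0]
    - [0.05,0,0]
    - [0.05,0,0]
    - [0.05,0,0]
  rotation:
    - [0,0,0]
    - [0,0,0]
    - [0,0,0]
    - [0,0,0]
    - [0,0,0]
    - [0,0,0]
    - [0,0,0]
    - [0,0,0]
    - [0,0,0]
  claw: [0,0,1,1.3,1.6,2,2.5,3,3]

```text
time: 29.27
tool_pos: [0.5259, 0.3489, 0.1665]
orientation: [[-0.0, 0.315, 0.949], [0.0, 0.949, -0.315], [-1.0, -0.0, -0.0]]
wrist_force: [-0.2, 0.4, 1.0]
opening: 0.355
```

```bash
python3 -c "
from h import *
st()
for n in ('wrist','side','scene'):
  K,W=cal(n); im,D=arm.snapshot(n); np.savez(n+'19.npz',im=im,D=D,K=K,W=W); cv2.imwrite('pics/%s19.png'%n,im)
a=cv2.imread('pics/scene19.png');b=cv2.imread('pics/side19.png');c=cv2.imread('pics/wrist19.png')
cv2.imwrite('pics/cd19.png',np.hstack([cv2.resize(a[210:330,400:500],(267,320),interpolation=2),cv2.resize(b[100:220,240:330],(240,320),interpolation=2),cv2.resize(c[60:420,170:450],(249,320))]))
"
```

```text
t 29.27 tcp [0.5259 0.3489 0.1665] head -18.34 q [0.47 0.51 0.1  1.16 0.   2.36] F [-0.2  0.4  1. ] op 0.355
```

View pics/cd19.png

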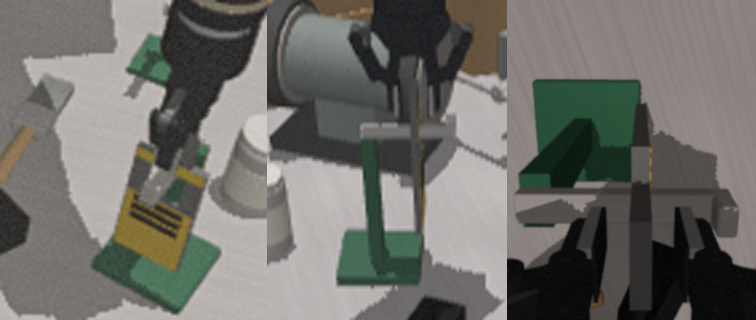

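The tag hangs free between the open fingers. Retreating straight up.

Request:
move_arm:
  translation:
    - [-1,0,0]
    - [-2,0,0]
    - [-3.5,0,0]
    - [-5.5,0,0]
    - [-8,0,0]
    - [-11,0,0]
    - [-14,0,0]
    - [-14,0,0]
    - [-14,-3,0]
    - [-14,-6,0]
    - [-14,-8,0]
    - [-14,-8,0]
  rotation:
    - [0,0,0]
    - [0,0,0]
    - [0,0,0]
    - [0,0,0]
    - [0,0,0]
    - [0,0,0]
    - [0,0,0]
    - [0,0,0]
    - [0,0,0]
    - [0,0,0]
    - [0,0,0]
    - [0,0,0]
  claw: [3.2,3.2,3.2,3.2,3.2,3.2,3.2,3.2,3.2,3.2,3.2,3.2]

```text
time: 30.42
tool_pos: [0.5, 0.2703, 0.3084]
orientation: [[0.002, 0.316, 0.949], [-0.0, 0.949, -0.316], [-1.0, 0.0, 0.002]]
wrist_force: [-0.5, 0.9, 0.6]
opening: 0.374
```

```bash
python3 -c "
from h import *
st()
for n in ('wrist','side','scene'):
  K,W=cal(n); im,D=arm.snapshot(n); np.savez(n+'20.npz',im=im,D=D,K=K,W=W); cv2.imwrite('pics/%s20.png'%n,im)
a=cv2.imread('pics/scene20.png');b=cv2.imread('pics/side20.png');c=cv2.imread('pics/wrist20.png')
cv2.imwrite('pics/cd20.png',np.vstack([np.hstack([cv2.resize(a[200:330,390:510],(295,320),interpolation=2),cv2.resize(b[110:230,230:330],(267,320),interpolation=2)]),np.hstack([cv2.resize(a[225:325,210:350],(281,200),interpolation=2),cv2.resize(b[235:355,295:435],(281,240)[:2],interpolation=2)[:200]])]))
"
```

```text
t 30.42 tcp [0.5    0.2703 0.3084] head -18.44 q [ 0.37  0.35  0.21  1.44 -0.    2.26] F [-0.5  0.9  0.6] op 0.374
```

View pics/cd20.png

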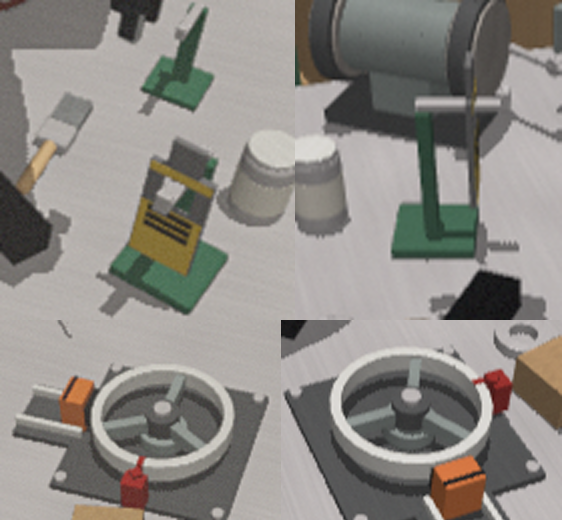

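View pics/scene20.png

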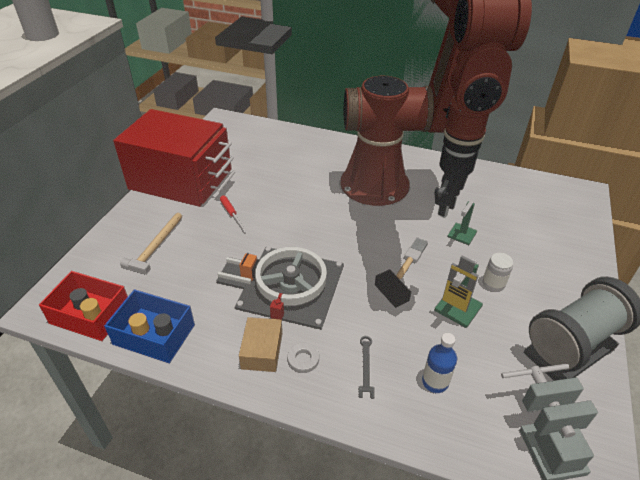

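The tag hangs on the hook with yellow outward, and the bystanders are where they were. One last close look at the mark from the picture taken after the brake push.

```bash
python3 -c "
from h import *
z=np.load('w13.npz'); im=z['im']; cv2.imwrite('pics/c13.png',cv2.resize(im[220:310,310:430],(800,600),interpolation=2))
ang(z); print(rimfit(z)); ang(z,rimfit(z)[:2]); ang(np.load('w11.npz'),rimfit(np.load('w11.npz'))[:2])"
```

```text
r 0.087 226 mean 3.83 min/max [1.37 6.32]
r 0.1035 1090 mean 3.02 min/max [-4.85 10.59]
[ 0.55996902 -0.10245785  0.09120877]
r 0.087 226 mean 4.1 min/max [1.67 6.6 ]
r 0.1035 1093 mean 3.25 min/max [-4.59 10.81]
r 0.087 247 mean 3.21 min/max [0.65 5.79]
r 0.1035 1120 mean 3.24 min/max [-4.03 10.51]
```

View pics/c13.png

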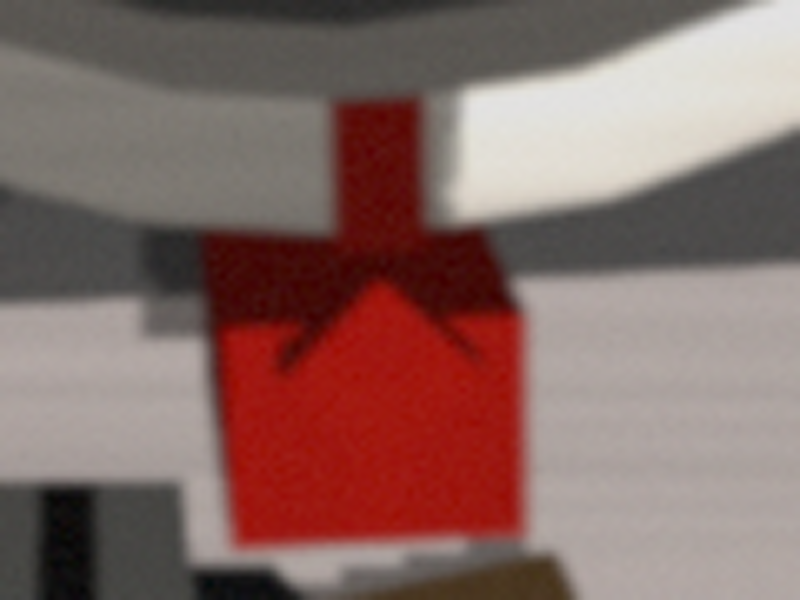

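```bash
python3 -c "
from h import *
st(); print(arm.close_job())"
```

```text
t 30.57 tcp [0.5011 0.2733 0.3074] head -18.36 q [0.37 0.35 0.22 1.44 0.   2.26] F [-0.2 -0.1  0.3] op 0.375
the job is handed in; nothing more can be done
None
```

The job is done and handed in at 30.6 s, in the order asked.

- **Pulley:** I turned it until the mark met the pointer. In the close view after braking, the centre of the mark lies about 2 px off the pointer's tip in a 6.7× crop. The angle fits disagreed slightly: mark and pointer were 0.0° apart before braking and 0.8° apart after, the second from an oblique view.
- **Brake:** I pushed it to its stop. It took 25 N without moving further, and the pad sits on the rim.
- **Tag:** It hangs by its eye about mid-arm on the larger stand, released, with the yellow face outward. The arm was withdrawn and touches nothing, and the bystanders look unmoved in the last pictures.

**What went wrong along the way:**
- The shut fingertips end about 37 mm short of the stated TCP, so my first sweep passed over the spokes.
- I then pushed the mark about 2.8° too far. It took four tries from the other side to push it back, and the first three fell short of the spoke.

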